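# Move the drier cartridges from the test set's clips to the crate

### The job

Raise the stiff lid of the test set until it leans back past upright, about 110 degrees open, and leave it there. Then take out every drier cartridge standing in the spring clips inside, rolling each one sideways past its sprung jaw rather than drawing it up through the clip, and stand them upright on the floor of the divided crate, one to a cell. Leave the other things on the bench where they lie, and the crate flat on the bench.

Things in the scene. Friction and masses are not known exactly. Their poses are not given: they have to be found in the camera images.
- testset: grey test set fixed to the bench: case 128 mm (its x) by 294 mm (its y) by 80 mm high, walls 4 mm, floor 5 mm. Origin under its centre; -x is its front with gauges, z up. Inside, four spring clips stand in a row along y with seats at x = +10 mm, y = -93, -31, +31, +93 mm (50 mm from the rear wall, 70 mm from the front wall); each holds one upright cartridge or none, mouth towards -x
- clip1 (a point): seat axis of the first clip, half-way up its jaws, which reach from 24 to 44 mm above the bench; axes as the test set's. The -y jaw is solid; its lip crosses the mouth to 5 mm short of the seat's centre line, its front 15.4 mm before the axis, and blocks a straight pull to -x. The +y jaw is a thin sprung leaf that yields to +y at about 3 to 8 N. A cartridge's wide foot sits below the jaws
- clip2 (a point): seat of the second clip, like clip1. A cartridge comes out of any clip when it is rolled about the solid lip: some 9 mm towards +y, pushing the leaf aside, then out to -x; 40 mm in front of the seat it is clear and can be lifted. The leaf springs back
- clip3 (a point): seat of the third clip, like clip1
- clip4 (a point): seat of the fourth clip, like clip1
- lid (a joint): angle of the test set's flat lid, rad: 0 shut, grows as it opens upward about the rear top edge, to a stop at 2.6; 110 degrees is 1.92. The hinge is stiff (about 0.5 N m of friction) and the lid (0.35 kg) stays where it is left. Shut, its top is 25 mm above the case rim and its 22 mm skirt rests on the rim
- lid_hinge (a point): middle of the lid's hinge line, which runs along the test set's y, 80 mm above the bench; fixed to the test set
- lid_handle (a point): middle of the lid's handle, a round steel bar 10 mm thick and 98 mm long, parallel to the hinge line, 38 mm clear of the lid's front edge on two end posts 90 mm apart. It lies 166 mm from the hinge line and 11 mm above it with the lid shut, and swings with the lid
- cart1_mid (a point): drier cartridge: an upright aluminium cylinder 24 mm in diameter and 92 mm tall with a heavy round foot 36 mm across and 8 mm high, brass top, about 0.12 kg; this point is its centre, 46 mm above its underside, z along its axis towards the top. It starts in the clip at y = -93 mm of the test set, or is absent (None). The upper 40 mm is free of the clip
- cart2_mid (a point): drier cartridge like cart1, starting in the clip at y = -31 mm of the test set, or absent (None); its centre
- cart3_mid (a point): drier cartridge like cart1, starting in the clip at y = +31 mm of the test set, or absent (None); its centre
- cart4_mid (a point): drier cartridge like cart1, starting in the clip at y = +93 mm of the test set, or absent (None); its centre
- crate: loose plywood crate, open on top, 166 mm (its x) by 112 mm (its y) by 52 mm high, 0.9 kg, walls and dividers 4 mm, floor 4 mm; origin under its centre, z up. Three cells along x by two along y, each 50 mm square, centred at x = -54, 0, +54 mm and y = -27, +27 mm
- tachometer: round instrument lying face up, black case 82 mm across, 45 mm tall, glass face; bystander
- knurled_knob: loose aluminium knob, 34 mm across, 22 mm tall; bystander
- gasket: copper ring, 48 mm across, 4 mm thick; bystander
- dial_hub: steel flanged hub, 52 mm across, 24 mm tall; bystander
- screwdriver: screwdriver lying flat; bystander
- oil_jar: small jar, 52 mm across, 70 mm tall; bystander
- parts_dish: steel dish, 90 mm across, 30 mm tall; bystander
There are look-alikes about, which are no part of the job. What is meant by the crate is not purple or red, and is the smaller of those in its own colour.

How it is judged:
By the outcome, as a careful person would: the job done as asked, in the order asked, and still so for the second after the job is handed in, with the robot touching nothing.
Of cart1, cart2, cart3, cart4 only 3 to 4 are there at a start; the rules pass over those that are not, and their reading is None.
At some moment in a run one of crate may be knocked a few centimetres aside while the robot is not near it.
It also fails if it takes over 210 s, if anything falls off the work surface, if the arm or the gripper's body presses on something with over 40 N, if the wrist force passes 120 N, or if a joint passes its speed limit or range.

### The arm

A 6-joint arm with a two-finger parallel gripper is mounted at the origin on the work surface. World frame = base frame: x ahead of the robot, y to its left, z up, the work surface at z = 0. Lengths are in m, angles in rad, forces in N, time in s.
With the tool pointing down it reaches from about 0.375 to 0.9 m from the base axis. Payload 3.1 kg.
Tool frame: the origin (TCP) lies between the finger pads; the fingertips stand 22 mm ahead of it and the grasp point (between the pads) lies 3 mm ahead of it; z points along the fingers, y is the line along which they close (so a half turn about z gives the same grasp; the last joint's range is limited). The gripper opens to 87 mm and grips with 3 to 60 N. Pads are 19 mm wide; open, the fingers measure 117 mm over their backs; the gripper's body (75 mm by 190 mm) begins 51 mm behind the grasp point.
Start: joints at [-1.298, 0.527, 1.433, -0, 1.181, -0.178], TCP at [0.273, -0.562, 0.245] pointing down, gripper open.
Joint ranges: [-3.08, 3.08], [-0.75, 2.2], [0.22, 2.44], [-1.43, 4.57], [0, 2.65], [-2.85, 2.85]. Speed limits (rad/s): [2.79, 2.79, 3.14, 3.14, 3.14, 3.14].

### API

Orientations are given as a unit quaternion [x, y, z, w].
In Python, from rig import robot gives the robot as it stands.
- The arm moves only by the tool move_arm, never from a script. Its argument "series" is text: rows parted by semicolons, each of 6 numbers parted by spaces: the shift along the tool's x, y, z in mm, then the turn, a rotation vector about the tool's x, y, z in degrees. In form: dx dy dz ax ay az; .... A call has 1 to 8 rows; each row is the pose to reach, as a shift and turn from the pose commanded when the call began, along the tool's axes at that moment; what a row does not reach only later rows make up. A row lasts 1/12 s, in which the tool goes at most 41.7 mm and 7.16 degrees, less where a joint would pass 70% of its speed; a pose out of reach is approached as far as the arm can. A call with a gripper value outside its range is refused whole. "jaw" is the opening, from 0 (shut) to 1 (fully open), set as the call begins (left out, the last holds). The fingers move at their own pace and stop on an object; "newtons" is the grip in N (left out, the last holds). Time passes only in rows, so rows that repeat a pose let the fingers close. It gives the time, the measured TCP pose, the force, the opening and the grip force at its end, in the units of the state.
- robot.get_obs(): the state, without advancing time (a new reading comes with each control period).
- robot.camera(name): name is "scene" or "top"; returns a dict with "img" (400x640x3 uint8, red, green, blue), "mtx" (3x3 intrinsics, pixels), "distortion" ([k1, k2, p1, p2, k3] as OpenCV has them; the pictures are not rectified), "world_to_cam" (4x4, takes a point from world to camera coordinates). Camera axes: x right, y down, z forward; pixel columns grow to the right and rows downward; lengths in m; the calibration is good to about 2 mm. A picture is of the moment at which its call begins. There is no depth.
- robot.hand_in(): hands the job in; it is judged then, once.
Trained networks look in a picture, given as the dict that the camera call returned (one of the last four; its "shot" number tells which), for a name from the list of things; names that differ only in an ending like _2 or _b are one class to them, and where a whole thing is asked for, a point or a joint stands for the part that bears it (a point fixed in the world has none). Each returns a list of dicts, best first, with "p" (0 to 1); they miss things now and then, are a little off and sometimes report something else, mostly with a low value. They report only what shows in the picture. A call takes as long as a camera call. They do not tell look-alikes from the thing itself.
- robot.search_frame(picture, thing): "xyz" ([x, y, z] in m, in world coordinates, good to about 4 mm: the middle of the surface that is visible of it).
- robot.tip_of(picture, thing): "xyz" ([x, y, z] in m, in world coordinates, good to about 4 mm: a listed point, or the origin of a listed thing).
The state is a dict: "time": time; "q": joint angles; "joint_velocities": joint speeds; "joint_torque": joint torques, N m; "position": TCP position; "tool_rot": TCP orientation; "ft_force": force on the tool from outside, world axes, zero at the start; "moment": the same for the moment, N m; "grip_width": finger opening in m; "grip_force": force on a finger pad.
Only numpy, scipy, OpenCV 4.12 (cv2) and the standard library are available. Lean on these libraries where they do the work, as an engineer would, in place of code of your own. Each camera call takes 0.05 s, during which the arm holds its last target. There are 200 camera calls.

## Working session

There is one attempt and no reset: what is moved stays moved. The work goes in short steps, Python scripts to look and compute and a tool call to move; the robot and the scene stay as the last step left them, time stands still between calls to the robot, and variables do not carry over. Pictures are saved under pics/ and viewed, at most 16 in all, crops included, and the job is handed in when it is done.

Besides the shell and the picture viewer there is one more tool, called after "Emit:" by a JSON object that holds its "api" and its "payload". move_arm: Moves the arm, as the interface text tells. Its arguments: {"type":"object","properties":{"series":{"type":"string"},"jaw":{"type":"number"},"newtons":{"type":"number"}},"required":["series"]}

```bash
ls; mkdir -p pics; cat > h.py <<'E'
import numpy as np, cv2
from rig import robot
from scipy.spatial.transform import Rotation as R
def save(c,n): cv2.imwrite(f'pics/{n}.png',c['img'][:,:,::-1])
def proj(c,P):
    T=np.array(c['world_to_cam']);r,_=cv2.Rodrigues(T[:3,:3])
    return cv2.projectPoints(np.atleast_2d(np.array(P,float)),r,T[:3,3],np.array(c['mtx']),np.array(c['distortion'],float))[0][:,0]
def ray(c,uv):
    T=np.array(c['world_to_cam']);p=cv2.undistortPoints(np.array([[uv]],float),np.array(c['mtx']),np.array(c['distortion'],float))[0,0]
    d=T[:3,:3].T@np.array([p[0],p[1],1]);return -T[:3,:3].T@T[:3,3],d/np.linalg.norm(d)
def onz(c,uv,z):
    o,d=ray(c,uv);return o+d*(z-o[2])/d[2]
E
cat > a.py <<'E'
from h import *
for n in['scene','top']:
    c=robot.camera(n);save(c,n+'0')
    T=np.array(c['world_to_cam']);print(n,'cam at',(-T[:3,:3].T@T[:3,3]).round(3))
    for t in['testset','crate','lid_handle','lid_hinge','clip1','clip4','tachometer','oil_jar','parts_dish','knurled_knob','dial_hub']:
        for f in ['tip_of','search_frame'] if t in('testset','crate') else ['tip_of']:
            for r in getattr(robot,f)(c,t)[:4]: print(t,f,np.round(r['xyz'],3),round(r['p'],2),proj(c,r['xyz'])[0].round())
o=robot.get_obs();print(o['position'],o['tool_rot'],o['time'])
E
python3 a.py
```

```text
pics
scene cam at [ 1.475 -0.539  0.836]
testset tip_of [0.542 0.101 0.001] 0.82 [359. 225.]
testset search_frame [0.576 0.074 0.11 ] 0.77 [359. 205.]
crate tip_of [ 0.512 -0.232 -0.004] 0.93 [261. 252.]
crate tip_of [ 0.571 -0.433  0.   ] 0.89 [201. 286.]
crate tip_of [ 0.205 -0.318 -0.   ] 0.77 [206. 209.]
crate tip_of [ 0.752 -0.275  0.001] 0.71 [280. 309.]
crate search_frame [ 0.236 -0.321  0.05 ] 0.9 [205. 201.]
crate search_frame [ 0.772 -0.28   0.03 ] 0.78 [281. 307.]
crate search_frame [ 0.539 -0.233  0.028] 0.72 [263. 249.]
crate search_frame [ 0.58  -0.437  0.029] 0.62 [199. 281.]
lid_handle tip_of [0.438 0.093 0.118] 0.81 [342. 181.]
lid_handle tip_of [ 0.756 -0.084 -0.002] 0.39 [344. 286.]
lid_handle tip_of [ 0.361 -0.525 -0.001] 0.26 [153. 253.]
lid_hinge tip_of [0.608 0.099 0.081] 0.91 [372. 216.]
clip1 tip_of [0.555 0.005 0.03 ] 0.96 [336. 229.]
clip1 tip_of [0.544 0.127 0.036] 0.95 [367. 215.]
clip1 tip_of [0.546 0.195 0.033] 0.89 [384. 210.]
clip1 tip_of [0.548 0.068 0.033] 0.85 [352. 221.]
clip4 tip_of [0.555 0.005 0.03 ] 0.96 [336. 229.]
clip4 tip_of [0.544 0.127 0
[... 940 characters left out ...]
 search_frame [0.524 0.455 0.05 ] 0.24 [186. 202.]
lid_handle tip_of [0.442 0.096 0.112] 0.58 [286. 220.]
lid_hinge tip_of [0.603 0.102 0.08 ] 0.96 [285. 176.]
clip1 tip_of [ 0.542  0.098 -0.002] 0.4 [289. 199.]
clip4 tip_of [ 0.542  0.098 -0.002] 0.4 [289. 199.]
tachometer tip_of [ 0.526  0.464 -0.002] 0.86 [189. 205.]
oil_jar tip_of [ 0.401  0.494 -0.001] 0.84 [179. 238.]
oil_jar tip_of [0.605 0.1   0.077] 0.35 [286. 176.]
knurled_knob tip_of [ 0.396 -0.12  -0.002] 0.48 [349. 237.]
dial_hub tip_of [ 0.757 -0.079 -0.003] 0.54 [336. 143.]
dial_hub tip_of [0.538 0.097 0.002] 0.2 [289. 200.]
[ 0.27289001 -0.56224884  0.24454807] [9.74595412e-01 2.23972728e-01 6.17564537e-06 2.86656106e-06] 1.4
```

View pics/scene0.png

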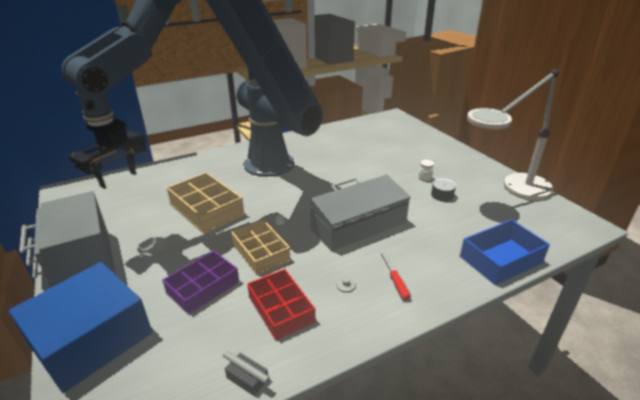

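View pics/top0.png

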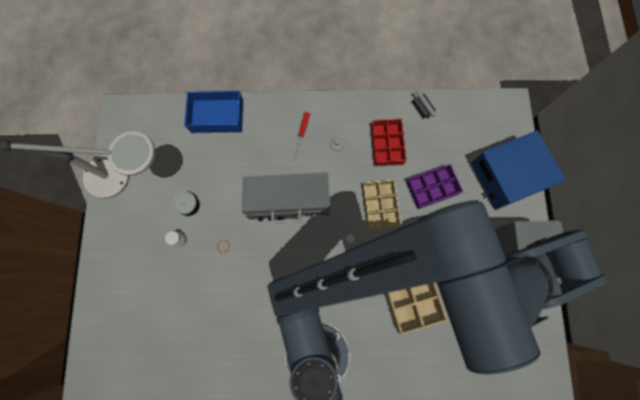

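```bash
cat > b.py <<'E'
from h import *
a=cv2.imread('pics/scene0.png');b=cv2.imread('pics/top0.png')
A=cv2.resize(a[150:280,150:420],None,fx=2.96,fy=2.3,interpolation=3);A=cv2.resize(a[150:250,155:420],(800,300),interpolation=3)
B=cv2.resize(b[150:250,230:495],(800,300),interpolation=3)
cv2.imwrite('pics/crop1.png',np.vstack([A,B]))
E
python3 b.py
```

```text
(no output)
```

View pics/crop1.png

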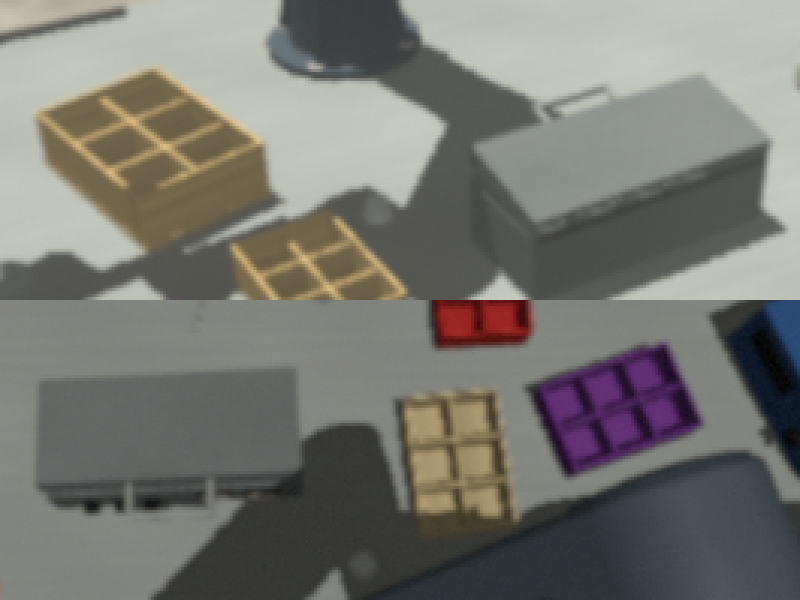

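Emit:
{"api": "move_arm", "payload": {"series": "-36 -12 0 0 0 -7; -72 -24 0 0 0 -14; -108 -36 0 0 0 -21; -144 -48 0 0 0 -28; -144 -48 0 0 0 -28", "jaw": 0.35}}

```text
time: 1.82
position: [0.1163, -0.5833, 0.2447]
tool_rot: [0.892, 0.453, -0.002, -0.0]
ft_force: [1.1, 0.1, -0.3]
grip_width: 0.0614
grip_force: 0.0
```

```bash
cat >> h.py <<'E'
def rows(targets,start=None):
    """targets: list of (xyz, yaw_deg of tool y, tilt_deg); prints shift from current (or start) pose"""
    o=robot.get_obs();p=np.array(o['position']);q=R.from_quat(o['tool_rot'])
    if start: p,q=np.array(start[0]),down(start[1])
    for t in targets:
        Q=down(t[1]);d=q.inv().apply(np.array(t[0])-p)*1e3;v=(q.inv()*Q).as_rotvec(degrees=True)
        print(np.round(d,1),np.round(v,1),'n>=%.1f'%max(np.linalg.norm(d)/41.7,np.linalg.norm(v)/7.16))
def down(yaw):  # tool z down, tool y at world yaw
    a=np.radians(yaw);y=np.array([np.cos(a),np.sin(a),0]);z=np.array([0,0,-1.]);return R.from_matrix(np.array([np.cross(y,z),y,z]).T)
E
cat > c.py <<'E'
from h import *
# box fit of testset in top view: rear/front lid edges in top0 px
c=robot.camera('top');
for n in['scene','top']:
    c=robot.camera(n)
    for t in['clip1','lid_hinge','lid_handle','testset']:
        print(n,t,[(np.round(r['xyz'],3).tolist(),round(r['p'],2)) for r in robot.tip_of(c,t)[:4]])
# rear lower edge & lid edges
for uv in[(242.4,177),(329,173),(327.8,207)]: print(uv,onz(c,uv,.105).round(4))
rows([((.25,-.42,.245),0),((.44,.097,.245),0)])
E
python3 c.py
```

```text
scene clip1 [([0.545, 0.194, 0.036], 0.89), ([0.553, 0.004, 0.029], 0.87), ([0.545, 0.126, 0.036], 0.8), ([0.551, 0.07, 0.035], 0.75)]
scene lid_hinge [([0.604, 0.097, 0.079], 0.92)]
scene lid_handle [([0.439, 0.092, 0.117], 0.88)]
scene testset [([0.541, 0.099, 0.003], 0.89), ([0.396, 0.488, 0.004], 0.59)]
top clip1 []
top lid_hinge [([0.606, 0.097, 0.08], 0.76)]
top lid_handle [([0.444, 0.099, 0.118], 0.79)]
top testset [([0.538, 0.096, -0.0], 0.95)]
(242.4, 177) [0.5954 0.2464 0.105 ]
(329, 173) [ 0.605  -0.0509  0.105 ]
(327.8, 207) [ 0.4857 -0.0449  0.105 ]
[205.3   7.3  -0.5] [  0.  -0. -36.] n>=5.0
[ 7.352e+02 -1.433e+02 -4.000e-01] [  0.  -0. -36.] n>=18.0
```

Emit:
{"api": "move_arm", "payload": {"series": "205 7 0 0 0 -38; 205 7 0 0 0 -38; 205 7 0 0 0 -38; 205 7 0 0 0 -38; 205 7 0 0 0 -38; 205 7 0 0 0 -38; 735 -143 0 0 0 -38; 735 -143 0 0 0 -38", "jaw": 0.35}}

```text
time: 3.03
position: [0.2787, -0.3426, 0.2449]
tool_rot: [0.696, 0.718, -0.0, 0.001]
ft_force: [0.5, 0.6, -0.3]
grip_width: 0.0307
grip_force: 0.0
```

```bash
python3 - <<'E'
from h import *
o=robot.get_obs();print(o['position'],o['tool_rot'],o['grip_width'])
rows([((.442,.096,.2),2),((.442,.096,.12),2)])
E
```

```text
[ 0.27874605 -0.34260159  0.24486236] [ 6.95845463e-01  7.18190458e-01 -4.20125953e-04  1.17477017e-03] 0.03068588413726579
[433.3 177.   44.1] [ 0.1  0.1 -0.2] n>=11.3
[433.5 176.9 124.1] [ 0.1  0.1 -0.2] n>=11.6
```

Emit:
{"api": "move_arm", "payload": {"series": "433 177 0 0 0 0; 433 177 0 0 0 0; 433 177 0 0 0 0; 433 177 0 0 0 0; 433 177 0 0 0 0; 433 177 0 0 0 0; 433 177 0 0 0 0; 433 177 0 0 0 0"}}

```text
time: 3.7
position: [0.3942, -0.0276, 0.2449]
tool_rot: [0.695, 0.719, 0.0, 0.001]
ft_force: [1.0, -0.1, 0.0]
grip_width: 0.0306
grip_force: 0.0
```

```bash
python3 - <<'E'
from h import *
rows([((.442,.096,.19),2)])
E
```

```text
[121.9  51.8  54.9] [ 0.1  0.  -0.1] n>=3.4
```

Emit:
{"api": "move_arm", "payload": {"series": "122 52 0 0 0 0; 122 52 0 0 0 0; 122 52 0 0 0 0; 122 52 0 0 0 0; 122 52 55 0 0 0; 122 52 55 0 0 0; 122 52 55 0 0 0"}}

```text
time: 4.28
position: [0.4392, 0.0943, 0.187]
tool_rot: [0.695, 0.719, -0.003, -0.003]
ft_force: [0.2, -1.2, 0.4]
grip_width: 0.0303
grip_force: 0.0
```

```bash
python3 - <<'E'
from h import *
c=robot.camera('scene');d=robot.camera('top')
o=robot.get_obs();print(o['position'])
for k,v in(('s',c),('t',d)):
    for t in ['lid_handle','lid_hinge']: print(k,t,[(np.round(r['xyz'],3).tolist(),round(r['p'],2)) for r in robot.tip_of(v,t)[:2]])
A=cv2.resize(c['img'][120:240,280:440],(800,600),interpolation=3)
cv2.imwrite('pics/crop2.png',A[:,:,::-1])
E
```

```text
[0.44153586 0.0937325  0.18950191]
s lid_handle [([0.439, 0.094, 0.117], 0.76)]
s lid_hinge [([0.61, 0.098, 0.081], 0.89)]
t lid_handle [([0.443, 0.097, 0.116], 0.96)]
t lid_hinge [([0.605, 0.102, 0.079], 0.59)]
```

View pics/crop2.png

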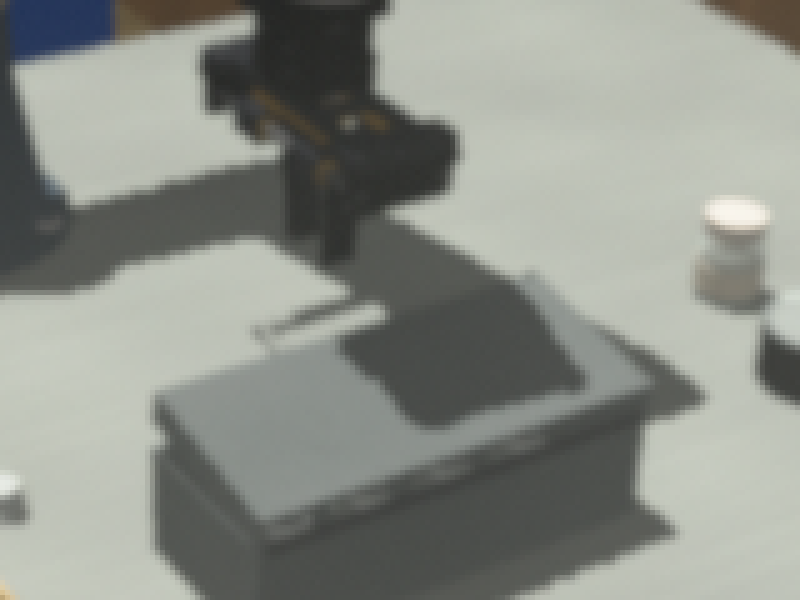

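Emit:
{"api": "move_arm", "payload": {"series": "1 0 35 0 0 0; 1 0 60 0 0 0; 1 0 70 0 0 0; 1 0 70 0 0 0"}}

```text
time: 4.92
position: [0.4408, 0.0945, 0.1184]
tool_rot: [0.696, 0.718, -0.001, -0.001]
ft_force: [1.4, 0.6, 1.2]
grip_width: 0.0302
grip_force: 0.0
```

Emit:
{"api": "move_arm", "payload": {"series": "0 0 0 0 0 0; 0 0 0 0 0 0; 0 0 0 0 0 0; 0 0 0 0 0 0; 0 0 0 0 0 0", "jaw": 0, "newtons": 25}}

```text
time: 5.33
position: [0.4404, 0.0948, 0.1202]
tool_rot: [0.695, 0.719, -0.001, -0.001]
ft_force: [-2.3, -1.9, 2.1]
grip_width: 0.0088
grip_force: 25.0
```

```bash
python3 - <<'E'
import numpy as np
f0=12.9;r=166.4;F=np.linspace(f0,114.2,25)
P=np.c_[r*(np.cos(np.radians(f0))-np.cos(np.radians(F))),-r*(np.sin(np.radians(F))-np.sin(np.radians(f0)))]
for k in range(3): print('; '.join('0 %.0f %.0f 0 0 0'%tuple(p) for p in (P[8*k+1:8*k+9]-P[8*k].round())))
E
```

```text
0 3 -12 0 0 0; 0 7 -23 0 0 0; 0 12 -35 0 0 0; 0 18 -46 0 0 0; 0 24 -56 0 0 0; 0 31 -66 0 0 0; 0 39 -75 0 0 0; 0 48 -84 0 0 0
0 9 -8 0 0 0; 0 19 -15 0 0 0; 0 29 -22 0 0 0; 0 40 -28 0 0 0; 0 51 -33 0 0 0; 0 63 -37 0 0 0; 0 75 -40 0 0 0; 0 87 -43 0 0 0
0 12 -2 0 0 0; 0 24 -2 0 0 0; 0 36 -2 0 0 0; 0 48 -1 0 0 0; 0 60 1 0 0 0; 0 72 4 0 0 0; 0 84 8 0 0 0; 0 95 12 0 0 0
```

Emit:
{"api": "move_arm", "payload": {"series": "0 3 -12 0 0 0; 0 7 -23 0 0 0; 0 12 -35 0 0 0; 0 18 -46 0 0 0; 0 24 -56 0 0 0; 0 31 -66 0 0 0; 0 39 -75 0 0 0; 0 48 -84 0 0 0"}}

```text
time: 6.0
position: [0.4839, 0.0964, 0.2027]
tool_rot: [0.695, 0.719, -0.005, -0.005]
ft_force: [-7.8, -1.4, 0.5]
grip_width: 0.0091
grip_force: 25.0
```

Emit:
{"api": "move_arm", "payload": {"series": "0 9 -8 0 0 0; 0 19 -15 0 0 0; 0 29 -22 0 0 0; 0 40 -28 0 0 0; 0 51 -33 0 0 0; 0 63 -37 0 0 0; 0 75 -40 0 0 0; 0 87 -43 0 0 0"}}

```text
time: 6.67
position: [0.5745, 0.0997, 0.2492]
tool_rot: [0.695, 0.719, -0.001, -0.001]
ft_force: [-6.3, 0.3, 5.9]
grip_width: 0.0092
grip_force: 25.0
```

Emit:
{"api": "move_arm", "payload": {"series": "0 12 -2 0 0 0; 0 24 -2 0 0 0; 0 36 -2 0 0 0; 0 48 -1 0 0 0; 0 60 1 0 0 0; 0 72 4 0 0 0; 0 84 8 0 0 0; 0 95 12 0 0 0"}}

```text
time: 7.33
position: [0.6706, 0.1031, 0.2349]
tool_rot: [0.695, 0.719, -0.001, -0.001]
ft_force: [-3.4, 1.1, 1.0]
grip_width: 0.0093
grip_force: 25.0
```

```bash
python3 - <<'E'
from h import *
o=robot.get_obs();print(o['position'],o['ft_force'])
for k in('scene','top'):
    v=robot.camera(k);print(k,[(np.round(r['xyz'],3).tolist(),round(r['p'],2)) for t in ['lid_handle','lid_hinge'] for r in robot.tip_of(v,t)[:1]])
E
```

```text
[0.67058596 0.10310786 0.23494245] [-3.37849849  1.06410553  1.00241197]
scene [([0.669, 0.101, 0.232], 0.84), ([0.603, 0.099, 0.082], 0.72)]
top [([0.677, 0.106, 0.23], 0.64), ([0.606, 0.099, 0.082], 0.56)]
```

Emit:
{"api": "move_arm", "payload": {"series": "0 0 0 0 0 0; 0 0 0 0 0 0; 0 0 0 0 0 0", "jaw": 0.35}}

```text
time: 7.88
position: [0.6711, 0.1019, 0.2351]
tool_rot: [0.695, 0.719, -0.0, 0.0]
ft_force: [-0.2, -0.5, -0.1]
grip_width: 0.0217
grip_force: 0.0
```

Emit:
{"api": "move_arm", "payload": {"series": "0 0 -20 0 0 0; 0 0 -60 0 0 0; 0 0 -100 0 0 0; 40 -40 -100 0 0 14; 40 -100 -100 0 0 28; 40 -180 -100 0 0 42; 40 -230 -100 0 0 56; 40 -230 -100 0 0 63"}}

```text
time: 8.55
position: [0.4722, 0.1349, 0.3348]
tool_rot: [0.884, 0.467, -0.0, 0.0]
ft_force: [-0.7, 0.1, 0.4]
grip_width: 0.0306
grip_force: 0.0
```

```bash
cat > d.py <<'E'
from h import *
import sys
o=robot.get_obs();print(o['position'].round(4) if hasattr(o['position'],'round') else o['position'],R.from_quat(o['tool_rot']).as_matrix()[:,1].round(3))
cs=[robot.camera(k) for k in('scene','top')]
for n,v in zip('st',cs):
    for t in ['lid_handle','cart1_mid','clip1','testset','crate']: print(n,t,[(np.round(r['xyz'],3).tolist(),round(r['p'],2)) for r in robot.tip_of(v,t)[:5] if r['p']>.3])
if len(sys.argv)>1:
    A=cv2.resize(cs[0]['img'][130:280,220:420],(800,600),interpolation=3)
    cv2.imwrite(f'pics/{sys.argv[1]}s.png',A[:,:,::-1])
    A=cv2.resize(cs[1]['img'][120:270,220:420],(800,600),interpolation=3)
    cv2.imwrite(f'pics/{sys.argv[1]}t.png',A[:,:,::-1])
E
python3 d.py d1
```

```text
[0.4722 0.1349 0.3348] [ 0.826 -0.563  0.001]
s lid_handle [([0.67, 0.103, 0.236], 0.83), ([0.553, 0.007, 0.046], 0.48)]
s cart1_mid [([0.551, 0.009, 0.048], 0.4)]
s clip1 [([0.544, 0.126, 0.033], 0.79), ([0.55, 0.069, 0.035], 0.77), ([0.547, 0.193, 0.034], 0.67), ([0.554, 0.007, 0.031], 0.61)]
s testset [([0.54, 0.103, 0.005], 0.73)]
s crate [([0.753, -0.278, 0.0], 0.82), ([0.514, -0.228, -0.004], 0.76), ([0.573, -0.435, -0.0], 0.76)]
t lid_handle [([0.759, -0.079, -0.003], 0.62)]
t cart1_mid [([0.553, 0.004, 0.054], 0.64), ([0.362, -0.525, 0.002], 0.5)]
t clip1 [([0.55, 0.13, 0.034], 0.96), ([0.55, 0.002, 0.035], 0.64), ([0.548, 0.068, 0.034], 0.63), ([0.547, 0.191, 0.037], 0.59), ([0.394, -0.12, 0.001], 0.42)]
t testset [([0.542, 0.098, -0.002], 0.71)]
t crate [([0.206, -0.318, -0.001], 0.87), ([0.575, -0.433, -0.002], 0.85), ([0.746, -0.272, -0.002], 0.59), ([0.513, -0.235, 0.001], 0.56)]
```

View pics/d1s.png

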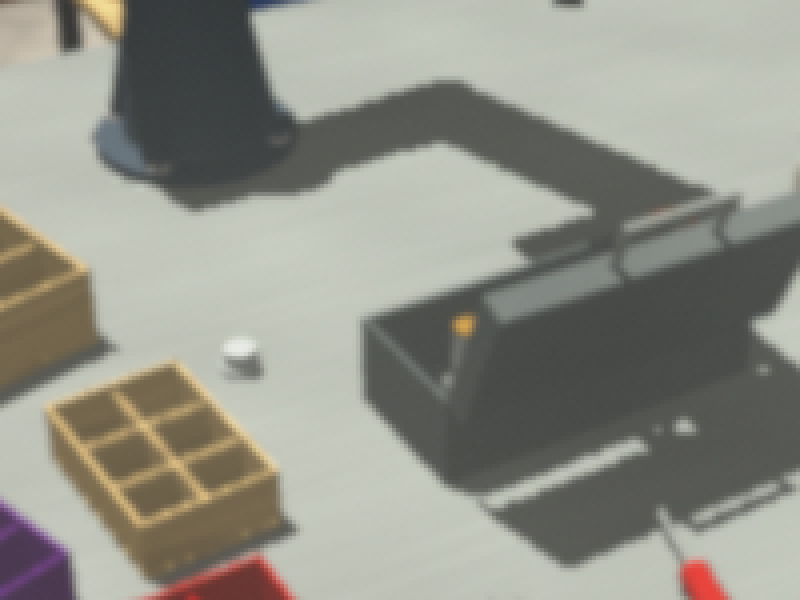

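View pics/d1t.png

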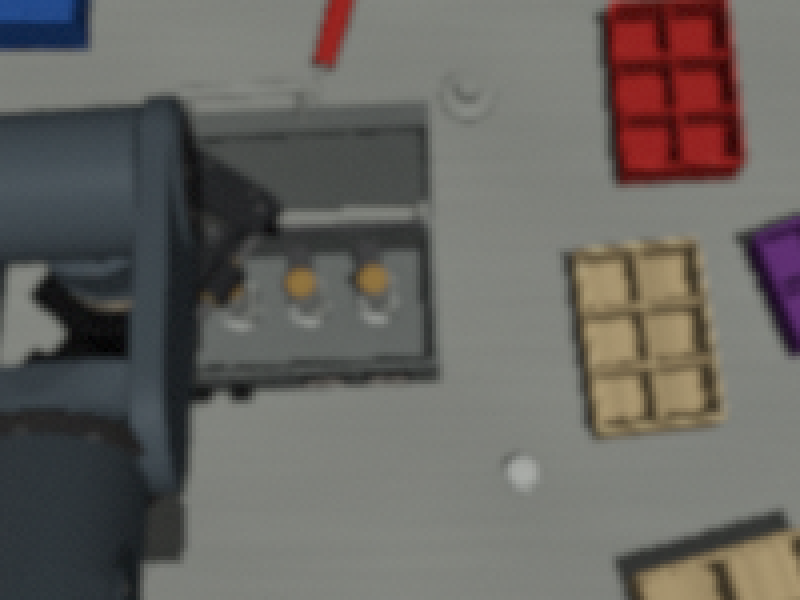

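```bash
cat > e.py <<'E'
from h import *
def tops(c,lo=(10,80,80),hi=(25,255,255),box=(250,170,340,215)):
    x0,y0,x1,y1=box;h=cv2.cvtColor(c['img'][y0:y1,x0:x1],cv2.COLOR_RGB2HSV)
    n,l,s,ce=cv2.connectedComponentsWithStats(cv2.inRange(h,lo,hi))
    return [(s[i][4],ce[i]+[x0,y0]) for i in range(1,n) if s[i][4]>=8]
if __name__=='__main__':
    c=robot.camera('top');d=robot.camera('scene')
    for a,uv in tops(c): print('top',a,uv.round(1),onz(c,uv,.097).round(4))
    for a,uv in tops(d,box=(320,190,420,230)):
        print('scene',a,uv.round(1),onz(d,uv,.097).round(4))
    C=np.array([onz(c,(220+u/4,120+v/4),.052)[:2] for u,v in((570,250),(700,238),(722,420),(592,436))])
    print(C.round(3),C.mean(0).round(4)); e=(C[0]+C[1]-C[2]-C[3])/2; print('len',np.linalg.norm(e),'yaw x',np.degrees(np.arctan2(e[1],e[0])))
    e=(C[0]+C[3]-C[1]-C[2])/2; print('wid',np.linalg.norm(e),'yaw y',np.degrees(np.arctan2(-e[0],e[1])))
E
python3 e.py
```

```text
top 47 [294.6 190.2] [0.548  0.0678 0.097 ]
top 48 [312.5 189.2] [0.5505 0.0064 0.097 ]
top 37 [277.1 191.3] [0.5451 0.1275 0.097 ]
scene 29 [335.7 210.7] [0.5514 0.0041 0.097 ]
[[ 0.584 -0.17 ]
 [ 0.594 -0.287]
 [ 0.429 -0.297]
 [ 0.417 -0.183]] [ 0.506  -0.2344]
len 0.1665070828705489 yaw x 3.896911660518522
wid 0.1156623206281267 yaw y 5.352199040864138
```

```bash
python3 - <<'E'
from h import *
rows([((.551,.0055,.2),-87.6)])
E
```

```text
[-65.2 135.3 134.3] [-0.   0.  53.7] n>=7.5
```

Emit:
{"api": "move_arm", "payload": {"series": "-65 135 0 0 0 54; -65 135 0 0 0 54; -65 135 0 0 0 54; -65 135 0 0 0 54; -65 135 0 0 0 54; -65 135 0 0 0 54; -65 135 67 0 0 54; -65 135 134 0 0 54", "jaw": 0.46}}

```text
time: 9.92
position: [0.5532, 0.005, 0.2528]
tool_rot: [1.0, 0.015, 0.004, 0.001]
ft_force: [0.1, 0.7, -1.4]
grip_width: 0.04
grip_force: 0.0
```

Emit:
{"api": "move_arm", "payload": {"series": "0 0 0 0 0 0; 0 0 0 0 0 0; 0 0 0 0 0 0; 0 0 0 0 0 0"}}

```text
time: 10.25
position: [0.5523, 0.0057, 0.2538]
tool_rot: [1.0, 0.019, 0.003, 0.001]
ft_force: [-0.2, 0.7, -0.3]
grip_width: 0.0398
grip_force: 0.0
```

```bash
python3 d.py d2; python3 - <<'E'
from h import *
rows([((.551,.0055,.08),-87.6)])
E
```

```text
[0.5523 0.0057 0.2538] [ 0.038 -0.999  0.001]
s lid_handle [([0.67, 0.099, 0.232], 0.95)]
s cart1_mid [([0.552, 0.006, 0.046], 0.46)]
s clip1 [([0.547, 0.195, 0.034], 0.83), ([0.554, 0.004, 0.031], 0.8), ([0.549, 0.069, 0.032], 0.78), ([0.546, 0.127, 0.032], 0.75)]
s testset [([0.541, 0.099, 0.004], 0.94)]
s crate [([0.572, -0.432, 0.0], 0.94), ([0.205, -0.316, 0.005], 0.87), ([0.753, -0.276, 0.0], 0.7), ([0.513, -0.23, -0.005], 0.65)]
t lid_handle [([0.673, 0.104, 0.231], 0.64)]
t cart1_mid []
t clip1 [([0.55, 0.006, 0.033], 0.82), ([0.545, 0.192, 0.039], 0.66)]
t testset []
t crate [([0.745, -0.27, 0.001], 0.95), ([0.208, -0.316, 0.001], 0.81), ([0.575, -0.431, -0.002], 0.79), ([0.512, -0.234, 0.001], 0.72)]
[  0.6   0.5 171.2] [-0.   0.  -0.3] n>=4.1
```

View pics/d2t.png

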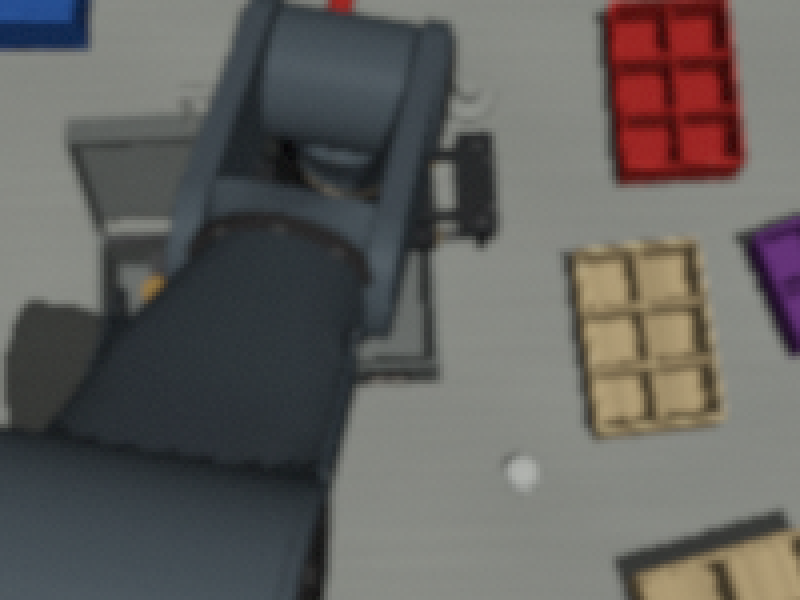

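Emit:
{"api": "move_arm", "payload": {"series": "1 0 40 0 0 0; 1 0 80 0 0 0; 1 0 110 0 0 0; 1 0 130 0 0 0; 1 0 150 0 0 0; 1 0 172 0 0 0; 1 0 172 0 0 0"}}

```text
time: 11.43
position: [0.5488, 0.0063, 0.0755]
tool_rot: [1.0, 0.018, -0.004, -0.001]
ft_force: [-0.7, 1.1, -0.0]
grip_width: 0.04
grip_force: 0.0
```

Emit:
{"api": "move_arm", "payload": {"series": "0 0 0 0 0 0; 0 0 0 0 0 0; 0 0 0 0 0 0; 0 0 0 0 0 0", "jaw": 0, "newtons": 30}}

```text
time: 11.77
position: [0.5525, 0.0058, 0.0807]
tool_rot: [1.0, 0.018, 0.002, 0.0]
ft_force: [0.4, 0.7, 1.0]
grip_width: 0.0237
grip_force: 30.0
```

Emit:
{"api": "move_arm", "payload": {"series": "0 -3 -1 0 0 0; 0 -6 -1 0 0 0; 0 -9 -1 0 0 0; 0 -10 -1 0 0 0; -4 -10 -1 0 0 0; -8 -10 -1 0 0 0"}}

```text
time: 12.27
position: [0.5476, 0.0146, 0.0813]
tool_rot: [1.0, 0.018, 0.006, 0.001]
ft_force: [6.6, -3.8, -2.1]
grip_width: 0.0236
grip_force: 30.0
```

Emit:
{"api": "move_arm", "payload": {"series": "-4 -1 0 0 0 0; -8 -1 0 0 0 0; -14 -1 0 0 0 0; -20 -1 0 0 0 0; -27 -1 0 0 0 0; -34 -1 0 0 0 0; -34 -1 0 0 0 0"}}

```text
time: 12.85
position: [0.5082, 0.0158, 0.0808]
tool_rot: [1.0, 0.018, 0.0, -0.0]
ft_force: [1.9, -1.3, 3.3]
grip_width: 0.0229
grip_force: 30.0
```

Emit:
{"api": "move_arm", "payload": {"series": "0 0 -20 0 0 0; 0 0 -60 0 0 0; 0 0 -100 0 0 0; 0 0 -125 0 0 0; 0 0 -125 0 0 0"}}

```text
time: 13.27
position: [0.5104, 0.0157, 0.2096]
tool_rot: [1.0, 0.018, 0.004, 0.0]
ft_force: [1.4, -0.1, -0.9]
grip_width: 0.0232
grip_force: 30.0
```

```bash
cat > f.py <<'E'
from h import *
from scipy.optimize import minimize
def crate(cs,x0=(.511,-.234,4.5)):
    box=np.array([[a*83,b*56,h] for a in(-1,1) for b in(-1,1) for h in(0,52)])/1e3
    ms=[]
    for c in cs:
        h=cv2.cvtColor(c['img'],cv2.COLOR_RGB2HSV);m=cv2.inRange(h,(10,60,30),(28,255,255))
        w=np.zeros_like(m);cv2.circle(w,tuple(int(v) for v in proj(c,[x0[0],x0[1],.03])[0]),52,255,-1)
        m=cv2.morphologyEx(m&w,cv2.MORPH_CLOSE,np.ones((5,5)))
        n,l,s,ce=cv2.connectedComponentsWithStats(m);u,v=proj(c,[x0[0],x0[1],.05])[0].astype(int)
        k=1+np.argmin(np.linalg.norm(ce[1:]-[u,v],axis=1)+1e3*(s[1:,4]<150));ms.append((l==k).astype(np.uint8))
    def cost(p):
        a=np.radians(p[2]);W=box@np.array([[np.cos(a),np.sin(a),0],[-np.sin(a),np.cos(a),0],[0,0,1]])+[p[0],p[1],0];t=0
        for c,m in zip(cs,ms):
            g=np.zeros(m.shape,np.uint8);q=cv2.convexHull(proj(c,W).astype(np.float32))
            cv2.fillConvexPoly(g,np.round(q*16).astype(np.int32),1,cv2.LINE_8,4);t+=1-(g&m).sum()/(g|m).sum()
        return t
    r=minimize(cost,x0,method='Nelder-Mead',options=dict(initial_simplex=np.array(x0)+np.array([[0,0,0],[.012,0,0],[0,.012,0],[0,0,6]])))
    return r.x,r.fun/len(cs)
if __name__=='__main__':
    import sys
    c=robot.camera('scene');d=robot.camera('top')
    x0=tuple(map(float,sys.argv[1:4])) if len(sys.argv)>3 else (.511,-.234,4.5)
    for cs in([c],[d],[c,d]):
        p,f=crate(cs,x0);print(p.round(4),round(f,3))
    for v in(c,d): print([(np.round(r['xyz'],3).tolist(),round(r['p'],2)) for r in robot.tip_of(v,'crate')])
    a=np.radians(p[2])
    for y in(.027,-.027):
        for x in(-.054,0,.054): print('cell',x,y,(p[:2]+[x*np.cos(a)-y*np.sin(a),x*np.sin(a)+y*np.cos(a)]).round(4))
E
python3 f.py; python3 -c "
from h import *
o=robot.get_obs();print(o['position'],o['grip_width'])"
```

```text
[ 0.5123 -0.234   2.3024] 0.065
[ 0.51   -0.2344  5.0675] 0.094
[ 0.5118 -0.2344  2.6724] 0.079
[([0.513, -0.232, -0.001], 0.74), ([0.572, -0.435, -0.005], 0.74), ([0.207, -0.317, -0.0], 0.64), ([0.752, -0.278, -0.001], 0.56)]
[([0.75, -0.274, -0.002], 0.88), ([0.209, -0.318, -0.003], 0.8), ([0.574, -0.432, -0.002], 0.66), ([0.515, -0.235, 0.001], 0.58), ([0.363, -0.524, -0.001], 0.5)]
cell -0.054 0.027 [ 0.4566 -0.21  ]
cell 0 0.027 [ 0.5106 -0.2075]
cell 0.054 0.027 [ 0.5645 -0.2049]
cell -0.054 -0.027 [ 0.4592 -0.2639]
cell 0 -0.027 [ 0.5131 -0.2614]
cell 0.054 -0.027 [ 0.5671 -0.2589]
[0.50670796 0.01602807 0.20341876] 0.023424791404471252
```

Emit:
{"api": "move_arm", "payload": {"series": "-6 40 0 0 0 0; -6 80 0 0 0 0; -6 120 0 0 0 0; -6 160 0 0 0 0; -6 200 0 0 0 0; -6 223 0 0 0 0; -6 223 0 0 0 0; -6 223 0 0 0 0"}}

```text
time: 14.13
position: [0.5096, -0.2081, 0.2027]
tool_rot: [1.0, 0.017, -0.002, -0.002]
ft_force: [-0.4, 1.0, -1.3]
grip_width: 0.0236
grip_force: 30.0
```

```bash
python3 f.py|head -5; python3 - <<'E'
from h import *
o=robot.get_obs();print(o['position'],o['grip_width'],o['tool_rot'])
c=robot.camera('scene');A=cv2.resize(c['img'][160:280,190:350],(800,600),interpolation=3)
cv2.imwrite('pics/p1.png',A[:,:,::-1])
E
```

```text
[ 0.5151 -0.2349  2.2364] 0.066
[ 0.5077 -0.2381  7.7208] 0.963
[ 0.512  -0.2346  1.4305] 0.515
[([0.571, -0.434, -0.001], 0.97), ([0.514, -0.23, -0.002], 0.94), ([0.754, -0.276, -0.001], 0.83), ([0.205, -0.319, 0.002], 0.82)]
[([0.207, -0.319, -0.001], 0.86), ([0.751, -0.274, -0.002], 0.81), ([0.573, -0.431, -0.0], 0.74)]
[ 0.51029779 -0.20567428  0.2041929 ] 0.023172145804285154 [ 0.99981949  0.01892549 -0.00128359 -0.00107616]
```

View pics/p1.png

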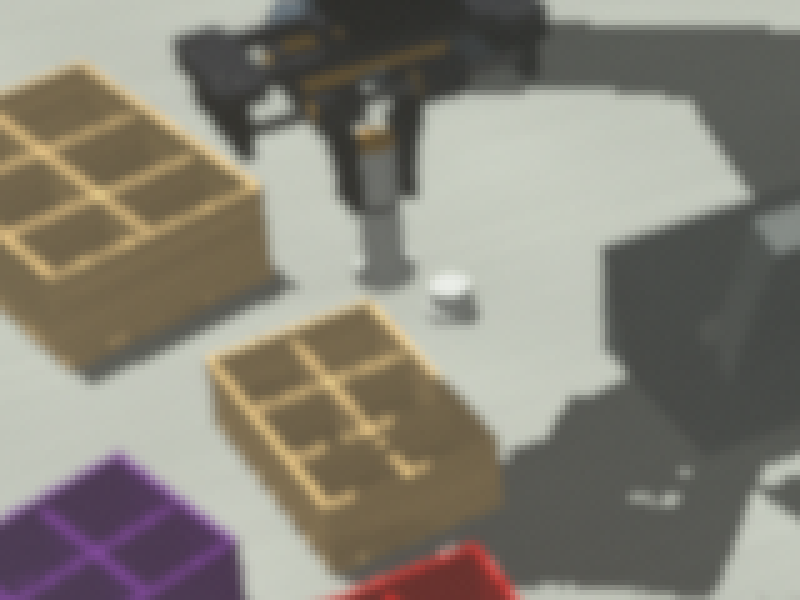

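Emit:
{"api": "move_arm", "payload": {"series": "0 2 40 0 0 0; 0 2 75 0 0 0; 0 2 100 0 0 0; 0 2 112 0 0 0; 0 2 120 0 0 0; 0 2 124 0 0 0; 0 2 124 0 0 0; 0 2 124 0 0 0"}}

```text
time: 15.05
position: [0.5119, -0.2096, 0.082]
tool_rot: [1.0, 0.018, 0.001, 0.0]
ft_force: [-0.0, 0.0, -1.9]
grip_width: 0.023
grip_force: 30.0
```

Emit:
{"api": "move_arm", "payload": {"series": "0 0 1 0 0 0; 0 0 2 0 0 0; 0 0 2 0 0 0"}}

```text
time: 15.3
position: [0.5116, -0.2099, 0.0799]
tool_rot: [1.0, 0.018, 0.001, 0.0]
ft_force: [0.7, 0.5, -0.6]
grip_width: 0.0235
grip_force: 30.0
```

Emit:
{"api": "move_arm", "payload": {"series": "0 0 0 0 0 0; 0 0 0 0 0 0; 0 0 0 0 0 0; 0 0 0 0 0 0", "jaw": 0.46}}

```text
time: 15.63
position: [0.5113, -0.2098, 0.0794]
tool_rot: [1.0, 0.018, 0.0, 0.0]
ft_force: [-0.7, 0.5, -0.3]
grip_width: 0.0381
grip_force: 0.0
```

Emit:
{"api": "move_arm", "payload": {"series": "0 0 -15 0 0 0; 0 0 -40 0 0 0; 0 0 -80 0 0 0; 0 0 -120 0 0 0; 0 -40 -125 0 0 0; 0 -80 -125 0 0 0; 0 -120 -125 0 0 0; 0 -120 -125 0 0 0"}}

```text
time: 16.3
position: [0.5043, -0.0832, 0.2044]
tool_rot: [1.0, 0.021, -0.002, -0.002]
ft_force: [-0.3, -0.3, -0.1]
grip_width: 0.0402
grip_force: 0.0
```

```bash
python3 f.py|head -5; python3 e.py|grep -v len; python3 d.py d3; python3 - <<'E'
from h import *
o=robot.get_obs();print(o['position'],o['ft_force'])
rows([((.548,.0675,.2),-87.6),((.543,.191,.2),-87.6)])
E
```

```text
[ 0.5134 -0.2339  2.1027] 0.118
[ 0.5085 -0.2361  6.6563] 0.256
[ 0.5122 -0.2341  3.7352] 0.188
[([0.572, -0.434, 0.002], 0.88), ([0.204, -0.319, 0.002], 0.8), ([0.513, -0.228, -0.001], 0.7), ([0.754, -0.276, -0.001], 0.66), ([0.756, -0.084, -0.003], 0.56)]
[([0.513, -0.234, 0.001], 0.75), ([0.573, -0.432, -0.003], 0.73), ([0.745, -0.272, -0.004], 0.71), ([0.548, 0.006, 0.038], 0.67)]
top 49 [276.9 191.3] [0.545  0.1283 0.097 ]
[[ 0.584 -0.17 ]
 [ 0.594 -0.287]
 [ 0.429 -0.297]
 [ 0.417 -0.183]] [ 0.506  -0.2344]
wid 0.1156623206281267 yaw y 5.352199040864138
[ 0.5073 -0.0911  0.2042] [ 0.035 -0.999  0.   ]
s lid_handle [([0.668, 0.101, 0.233], 0.68)]
s cart1_mid [([0.509, -0.208, 0.047], 0.65)]
s clip1 [([0.549, 0.064, 0.033], 0.84), ([0.55, 0.195, 0.034], 0.82), ([0.556, 0.004, 0.031], 0.73), ([0.544, 0.126, 0.038], 0.58)]
s testset [([0.54, 0.1, 0.005], 0.78)]
s crate [([0.513, -0.231, -0.004], 0.95), ([0.753, -0.276, 0.001], 0.89), ([0.788, 0.054, -0.001], 0.73), ([0.362, -0.524, -0.003], 0.67), ([0.573, -0.434, 0.001], 0.63)]
t lid_handle [([0.674, 0.106, 0.231], 0.65)]
t cart1_mid [([0.511, -0.215, 0.048], 0.62), ([0.549, 0.193, 0.035], 0.47)]
t clip1 [([0.548, 0.068, 0.032], 0.94), ([0.549, 0.003, 0.033], 0.65), ([0.546, 0.193, 0.038], 0.64), ([0.546, 0.129, 0.036], 0.59)]
t testset [([0.539, 0.095, 0.003], 0.63)]
t crate [([0.748, -0.272, -0.001], 0.98), ([0.209, -0.318, -0.002], 0.75), ([0.529, 0.463, 0.002], 0.68), ([0.574, -0.431, -0.001], 0.64), ([0.515, -0.236, 0.001], 0.62)]
[ 0.50684031 -0.08971487  0.20420134] [-0.4159447  -0.19633887 -0.33387587]
[  46.8 -155.6    4.2] [-0.   0.  -0.3] n>=3.9
[  46.3 -279.2    4.2] [-0.   0.  -0.3] n>=6.8
```

View pics/d3s.png

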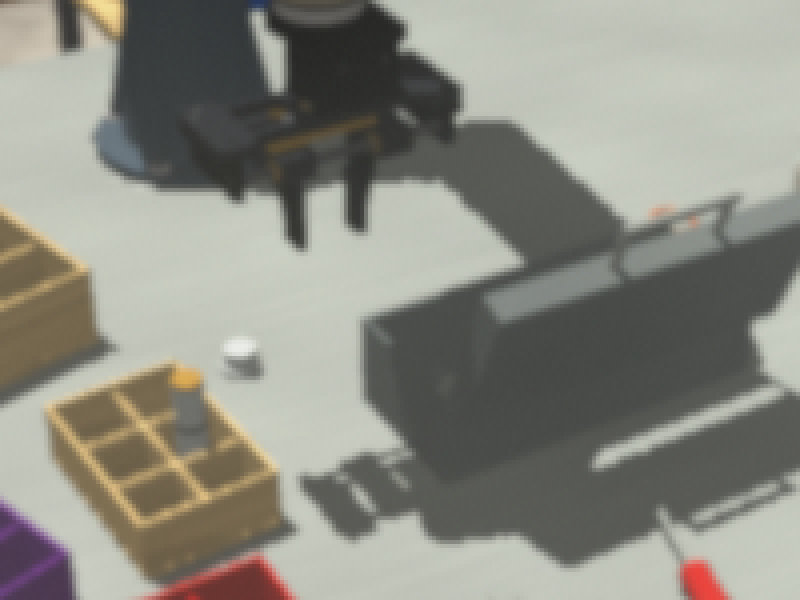

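```bash
python3 - <<'E'
from h import *
import e
c=robot.camera('top')
for n,p in zip('1234',[(.551,.0055,.097),(.548,.0675,.097),(.545,.129,.097),(.543,.191,.097)]):
    u,v=proj(c,p)[0].round().astype(int);print(n,u,v,c['img'][v-1:v+2,u-1:u+2].mean((0,1)).round())
print(e.tops(c,box=(150,130,340,230)))
E
```

```text
1 313 189 [35. 35. 35.]
2 295 190 [63. 49. 27.]
3 277 191 [149. 120.  67.]
4 259 192 [63. 49. 26.]
[(np.int32(49), array([276.87755102, 191.30612245]))]
```

View pics/d3t.png

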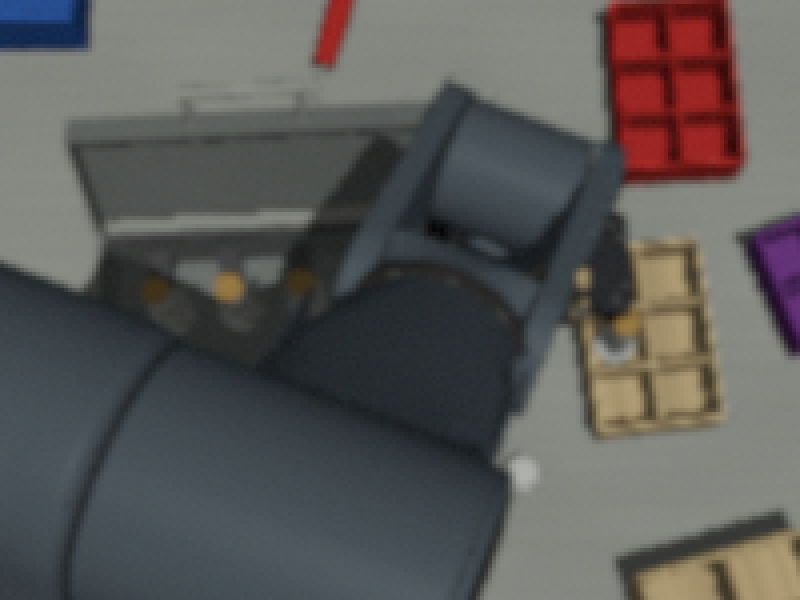

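Emit:
{"api": "move_arm", "payload": {"series": "47 -40 0 0 0 0; 47 -80 0 0 0 0; 47 -120 0 0 0 0; 47 -156 0 0 0 0; 47 -156 0 0 0 0; 47 -156 20 0 0 0; 47 -156 40 0 0 0; 47 -156 40 0 0 0"}}

```text
time: 17.92
position: [0.5456, 0.0684, 0.1613]
tool_rot: [1.0, 0.019, -0.004, -0.0]
ft_force: [-0.3, 0.4, -0.8]
grip_width: 0.0403
grip_force: 0.0
```

```bash
python3 - <<'E'
from h import *
P=[]
for i in range(3): robot.camera('top'); P.append(robot.get_obs()['position'])
print(np.round(P,4))
rows([((.548,.0675,.08),-87.6)])
E
```

```text
[[0.5465 0.0681 0.1627]
 [0.5477 0.0678 0.1638]
 [0.5485 0.0675 0.1646]]
[-0.5  0.  84.6] [ 0.  -0.  -0.3] n>=2.0
```

Emit:
{"api": "move_arm", "payload": {"series": "0 0 30 0 0 0; 0 0 55 0 0 0; 0 0 70 0 0 0; 0 0 80 0 0 0; 0 0 84 0 0 0; 0 0 84 0 0 0; 0 0 84 0 0 0"}}

```text
time: 18.65
position: [0.5491, 0.0676, 0.0812]
tool_rot: [1.0, 0.018, 0.001, 0.0]
ft_force: [0.6, -0.5, 0.4]
grip_width: 0.0404
grip_force: 0.0
```

Emit:
{"api": "move_arm", "payload": {"series": "0 0 0 0 0 0; 0 0 0 0 0 0; 0 0 0 0 0 0; 0 0 0 0 0 0", "jaw": 0}}

```text
time: 18.98
position: [0.5486, 0.0678, 0.0809]
tool_rot: [1.0, 0.018, 0.001, 0.0]
ft_force: [-0.8, -0.0, 2.2]
grip_width: 0.0231
grip_force: 30.0
```

Emit:
{"api": "move_arm", "payload": {"series": "0 -3 -1 0 0 0; 0 -6 -1 0 0 0; 0 -9 -1 0 0 0; 0 -11 -1 0 0 0; 0 -11 -1 0 0 0; -4 -11 -1 0 0 0; -8 -11 -1 0 0 0"}}

```text
time: 19.57
position: [0.5437, 0.0777, 0.0817]
tool_rot: [1.0, 0.018, 0.005, 0.001]
ft_force: [7.3, -4.8, -4.3]
grip_width: 0.0233
grip_force: 30.0
```

Emit:
{"api": "move_arm", "payload": {"series": "-4 0 0 0 0 0; -8 0 0 0 0 0; -14 0 0 0 0 0; -20 0 0 0 0 0; -27 0 0 0 0 0; -34 0 0 0 0 0; -34 0 0 0 0 0"}}

```text
time: 20.15
position: [0.503, 0.078, 0.081]
tool_rot: [1.0, 0.018, -0.002, -0.0]
ft_force: [-0.2, 0.1, -1.6]
grip_width: 0.0235
grip_force: 30.0
```

Emit:
{"api": "move_arm", "payload": {"series": "0 0 -20 0 0 0; 0 0 -60 0 0 0; 0 0 -100 0 0 0; 0 0 -125 0 0 0; -10 40 -125 0 0 0; -20 80 -125 0 0 0; -30 120 -125 0 0 0; -30 120 -125 0 0 0"}}

```text
time: 20.82
position: [0.4793, -0.0492, 0.2064]
tool_rot: [1.0, 0.015, -0.0, 0.001]
ft_force: [-0.0, 0.6, -1.0]
grip_width: 0.0232
grip_force: 30.0
```

```bash
python3 f.py; python3 - <<'E'
from h import *
robot.camera('top');print(robot.get_obs()['position'],robot.get_obs()['grip_width'])
rows([((.4565,-.2105,.2),-87.6)])
E
```

```text
[ 0.5127 -0.2336  2.0514] 0.123
[ 0.5118 -0.2342  4.8408] 0.133
[ 0.5116 -0.2343  2.7429] 0.129
[([0.205, -0.319, 0.002], 0.82), ([0.754, -0.275, 0.003], 0.72), ([0.575, -0.432, -0.0], 0.66)]
[([0.576, -0.431, -0.002], 0.89), ([0.747, -0.276, -0.0], 0.82), ([0.207, -0.321, -0.002], 0.73), ([0.541, 0.099, 0.001], 0.26)]
cell -0.054 0.027 [ 0.4564 -0.2099]
cell 0 0.027 [ 0.5103 -0.2073]
cell 0.054 0.027 [ 0.5643 -0.2047]
cell -0.054 -0.027 [ 0.459  -0.2639]
cell 0 -0.027 [ 0.5129 -0.2613]
cell 0.054 -0.027 [ 0.5669 -0.2587]
[ 0.47984712 -0.04250354  0.20595999] 0.023219579071552646
[-29.6 167.    5.8] [-0.   0.1 -0.3] n>=4.1
```

Emit:
{"api": "move_arm", "payload": {"series": "-10 40 0 0 0 0; -20 80 0 0 0 0; -29 120 0 0 0 0; -29 150 0 0 0 0; -29 167 0 0 0 0; -29 167 0 0 0 0; -29 167 40 0 0 0; -29 167 60 0 0 0"}}

```text
time: 21.73
position: [0.4573, -0.2097, 0.1448]
tool_rot: [1.0, 0.019, -0.0, -0.001]
ft_force: [-0.8, 0.1, -1.6]
grip_width: 0.0235
grip_force: 30.0
```

```bash
python3 - <<'E'
from h import *
for i in range(4): robot.camera('top')
print(robot.get_obs()['position'])
rows([((.4563,-.2105,.0795),-87.6)])
E
```

```text
[ 0.45755276 -0.20993395  0.14616416]
[-1.2  0.6 66.7] [-0.1  0.1 -0.2] n>=1.6
```

Emit:
{"api": "move_arm", "payload": {"series": "-1 0 25 0 0 0; -1 0 45 0 0 0; -1 0 57 0 0 0; -1 0 63 0 0 0; -1 0 66 0 0 0; -1 0 67 0 0 0; -1 0 67 0 0 0"}}

```text
time: 22.52
position: [0.4571, -0.2119, 0.0802]
tool_rot: [1.0, 0.018, 0.001, 0.001]
ft_force: [0.4, 0.4, -1.1]
grip_width: 0.0235
grip_force: 30.0
```

Emit:
{"api": "move_arm", "payload": {"series": "0 0 0 0 0 0; 0 0 0 0 0 0; 0 0 0 0 0 0; 0 0 0 0 0 0", "jaw": 0.46}}

```text
time: 22.85
position: [0.4565, -0.2119, 0.0797]
tool_rot: [1.0, 0.018, 0.0, 0.0]
ft_force: [-0.5, 0.3, 0.3]
grip_width: 0.0377
grip_force: 0.0
```

Emit:
{"api": "move_arm", "payload": {"series": "0 0 -15 0 0 0; 0 0 -40 0 0 0; 0 0 -80 0 0 0; 0 0 -120 0 0 0; 12 -40 -120 0 0 0; 24 -80 -120 0 0 0; 36 -120 -120 0 0 0; 48 -160 -120 0 0 0"}}

```text
time: 23.52
position: [0.4985, -0.0491, 0.2]
tool_rot: [1.0, 0.017, 0.001, 0.0]
ft_force: [0.7, 0.3, 0.2]
grip_width: 0.0401
grip_force: 0.0
```

```bash
python3 - <<'E'
from h import *
import e
c=robot.camera('scene');d=robot.camera('top')
for n,v in zip('st',(c,d)): print(n,[(np.round(r['xyz'],3).tolist(),round(r['p'],2)) for r in robot.tip_of(v,'cart1_mid') if r['p']>.2])
for i in range(2): robot.camera('top')
print(robot.get_obs()['position'])
rows([((.5453,.129,.165),-87.6)])
A=cv2.resize(c['img'][170:290,210:370],(800,600),interpolation=3)
cv2.imwrite('pics/p2.png',A[:,:,::-1])
E
```

```text
s [([0.509, -0.21, 0.048], 0.62)]
t [([0.527, 0.465, 0.001], 0.62), ([0.51, -0.21, 0.053], 0.48)]
[ 0.4982766  -0.05119113  0.19927997]
[  53.4 -178.4   34.2] [ 0.  -0.  -0.4] n>=4.5
```

View pics/p2.png

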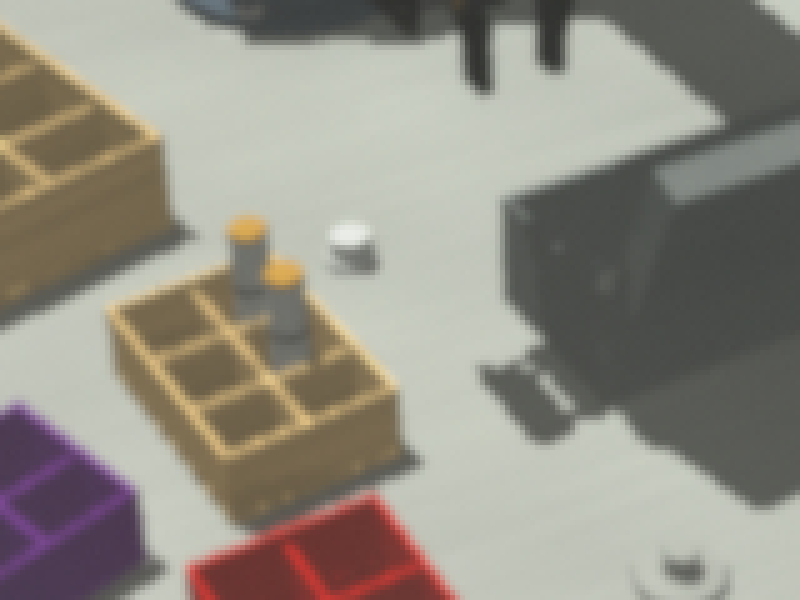

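Two cartridges stand in two cells. Now cart3.

Emit:
{"api": "move_arm", "payload": {"series": "13 -40 0 0 0 0; 26 -80 0 0 0 0; 39 -120 0 0 0 0; 53 -160 0 0 0 0; 53 -178 0 0 0 0; 53 -178 0 0 0 0; 53 -178 20 0 0 0; 53 -178 34 0 0 0"}}

```text
time: 24.48
position: [0.5453, 0.1275, 0.1649]
tool_rot: [1.0, 0.017, 0.0, 0.0]
ft_force: [-0.3, -0.3, -0.4]
grip_width: 0.0399
grip_force: 0.0
```

```bash
python3 - <<'E'
from h import *
for i in range(5): robot.camera('top')
print(robot.get_obs()['position'])
rows([((.5453,.129,.081),-87.6)])
E
```

```text
[0.5454581  0.12776797 0.16573128]
[-0.2 -1.3 84.7] [ 0.  -0.  -0.5] n>=2.0
```

Emit:
{"api": "move_arm", "payload": {"series": "0 -1 30 0 0 0; 0 -1 55 0 0 0; 0 -1 70 0 0 0; 0 -1 80 0 0 0; 0 -1 85 0 0 0; 0 -1 85 0 0 0; 0 -1 85 0 0 0"}}

```text
time: 25.32
position: [0.5456, 0.1302, 0.081]
tool_rot: [1.0, 0.018, 0.001, -0.0]
ft_force: [0.2, -0.3, -0.3]
grip_width: 0.0398
grip_force: 0.0
```

Emit:
{"api": "move_arm", "payload": {"series": "0 0 0 0 0 0; 0 0 0 0 0 0; 0 0 0 0 0 0; 0 0 0 0 0 0", "jaw": 0}}

```text
time: 25.65
position: [0.5452, 0.1304, 0.0809]
tool_rot: [1.0, 0.018, 0.001, 0.0]
ft_force: [0.4, 0.1, 2.4]
grip_width: 0.0232
grip_force: 30.0
```

Emit:
{"api": "move_arm", "payload": {"series": "0 -3 -1 0 0 0; 0 -6 -1 0 0 0; 0 -9 -1 0 0 0; 0 -11 -1 0 0 0; 0 -11 -1 0 0 0; -4 -11 -1 0 0 0; -8 -11 -1 0 0 0"}}

```text
time: 26.23
position: [0.5402, 0.1405, 0.0817]
tool_rot: [1.0, 0.018, 0.005, 0.001]
ft_force: [7.2, -4.9, -3.2]
grip_width: 0.0232
grip_force: 30.0
```

Emit:
{"api": "move_arm", "payload": {"series": "-4 0 0 0 0 0; -8 0 0 0 0 0; -14 0 0 0 0 0; -20 0 0 0 0 0; -27 0 0 0 0 0; -34 0 0 0 0 0; -34 0 0 0 0 0"}}

```text
time: 26.82
position: [0.4997, 0.1404, 0.081]
tool_rot: [1.0, 0.018, -0.002, -0.0]
ft_force: [-1.0, -0.3, -0.7]
grip_width: 0.0232
grip_force: 30.0
```

Emit:
{"api": "move_arm", "payload": {"series": "0 0 -20 0 0 0; 0 0 -60 0 0 0; 0 0 -100 0 0 0; 0 0 -125 0 0 0; 0 40 -125 0 0 0; 0 80 -125 0 0 0; 0 120 -125 0 0 0; 0 160 -125 0 0 0"}}

```text
time: 27.48
position: [0.5079, -0.0208, 0.2066]
tool_rot: [1.0, 0.019, 0.0, -0.0]
ft_force: [1.0, 0.8, -0.8]
grip_width: 0.0234
grip_force: 30.0
```

```bash
python3 f.py; python3 - <<'E'
from h import *
for i in range(2): robot.camera('top')
print(robot.get_obs()['position'],robot.get_obs()['grip_width'])
rows([((.564,-.2045,.2),-87.6)])
E
```

```text
[ 0.5126 -0.233   3.3041] 0.177
[ 0.5105 -0.2368  4.1478] 0.173
[ 0.5119 -0.2346  2.8036] 0.177
[([0.206, -0.32, 0.002], 0.89), ([0.573, -0.434, 0.0], 0.81), ([0.756, -0.276, 0.0], 0.76), ([0.514, -0.232, -0.003], 0.59), ([0.546, 0.191, 0.035], 0.45)]
[([0.746, -0.274, -0.0], 0.91), ([0.516, -0.236, 0.0], 0.84), ([0.205, -0.318, -0.002], 0.73), ([0.572, -0.434, -0.003], 0.64)]
cell -0.054 0.027 [ 0.4566 -0.2103]
cell 0 0.027 [ 0.5106 -0.2076]
cell 0.054 0.027 [ 0.5645 -0.205 ]
cell -0.054 -0.027 [ 0.4593 -0.2642]
cell 0 -0.027 [ 0.5132 -0.2616]
cell 0.054 -0.027 [ 0.5672 -0.2589]
[ 0.50761758 -0.01900833  0.20596742] 0.0232474666489364
[ 49.6 187.4   5.7] [-0.1  0.1 -0.3] n>=4.7
```

Emit:
{"api": "move_arm", "payload": {"series": "10 40 0 0 0 0; 20 80 0 0 0 0; 30 120 0 0 0 0; 40 160 0 0 0 0; 50 187 0 0 0 0; 50 187 0 0 0 0; 50 187 40 0 0 0; 50 187 60 0 0 0"}}

```text
time: 28.45
position: [0.5647, -0.2032, 0.1444]
tool_rot: [1.0, 0.019, -0.001, -0.001]
ft_force: [-1.5, 1.3, -2.3]
grip_width: 0.0234
grip_force: 30.0
```

```bash
python3 - <<'E'
from h import *
for i in range(4): robot.camera('top')
print(robot.get_obs()['position'])
rows([((.564,-.2045,.0795),-87.6)])
E
```

```text
[ 0.565148   -0.20324425  0.14608681]
[-1.1  1.3 66.6] [-0.1  0.1 -0.2] n>=1.6
```

Emit:
{"api": "move_arm", "payload": {"series": "-1 0 25 0 0 0; -1 0 45 0 0 0; -1 0 57 0 0 0; -1 0 63 0 0 0; -1 0 66 0 0 0; -1 0 67 0 0 0; -1 0 67 0 0 0"}}

```text
time: 29.23
position: [0.5608, -0.2043, 0.0811]
tool_rot: [1.0, 0.02, -0.004, -0.0]
ft_force: [-10.2, -1.9, 5.3]
grip_width: 0.0216
grip_force: 29.8
```

Emit:
{"api": "move_arm", "payload": {"series": "0 0 0 0 0 0; 0 0 0 0 0 0; 0 0 0 0 0 0; 0 0 0 0 0 0", "jaw": 0.46}}

```text
time: 29.57
position: [0.5657, -0.2053, 0.0807]
tool_rot: [1.0, 0.019, 0.002, 0.001]
ft_force: [-0.1, 0.0, 0.6]
grip_width: 0.0371
grip_force: 0.0
```

Emit:
{"api": "move_arm", "payload": {"series": "0 0 -15 0 0 0; 0 0 -40 0 0 0; 0 0 -80 0 0 0; 0 0 -120 0 0 0; -10 -40 -120 0 0 0; -20 -80 -120 0 0 0; -30 -120 -120 0 0 0; -30 -160 -120 0 0 0"}}

```text
time: 30.23
position: [0.5264, -0.0446, 0.2]
tool_rot: [1.0, 0.018, -0.0, -0.0]
ft_force: [0.4, 0.5, -0.5]
grip_width: 0.0401
grip_force: 0.0
```

```bash
python3 - <<'E'
from h import *
c=robot.camera('scene');d=robot.camera('top')
for n,v in zip('st',(c,d)): print(n,[(np.round(r['xyz'],3).tolist(),round(r['p'],2)) for r in robot.tip_of(v,'cart1_mid') if r['p']>.2])
for i in range(2): robot.camera('top')
print(robot.get_obs()['position'])
rows([((.543,.191,.165),-87.6)])
E
python3 f.py | head -3
```

```text
s [([0.555, 0.005, 0.029], 0.68), ([0.511, -0.206, 0.048], 0.44), ([0.46, -0.212, 0.052], 0.22)]
t [([0.513, -0.211, 0.05], 0.46)]
[ 0.52935238 -0.04713736  0.19969641]
[  22.2 -237.5   34.5] [ 0.1 -0.1 -0.3] n>=5.8
[ 0.5118 -0.2346  3.8036] 0.246
[ 0.5118 -0.2342  4.8408] 0.172
[ 0.5118 -0.2349  3.9957] 0.21
```

```bash
python3 - <<'E'
from h import *
c=robot.camera('scene');d=robot.camera('top')
A=cv2.resize(c['img'][200:275,225:325],(800,600),interpolation=3)
B=cv2.resize(d['img'][170:245,340:440],(800,600),interpolation=3)
cv2.imwrite('pics/p3.png',cv2.resize(np.hstack([A,B])[:,:,::-1],(800,300),interpolation=cv2.INTER_AREA))
E
```

```text
(no output)
```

View pics/p3.png

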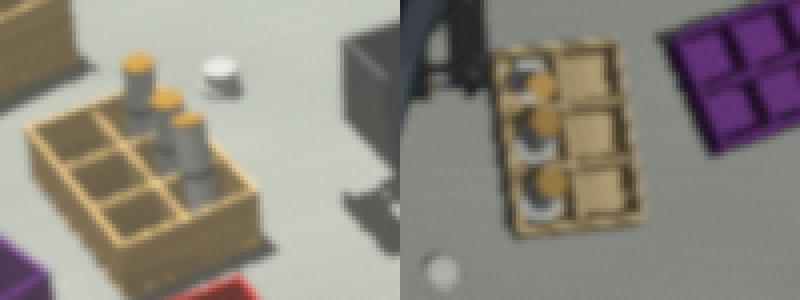

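```bash
python3 - <<'E'
from h import *
import e
c=robot.camera('scene');d=robot.camera('top')
lo,hi=(10,150,90),(25,255,255)
# brass in crop p3: scene px = 225+u/4, 200+v/4 ; top = 340+(u-400)/4, 170+v/4
S=[(138,62),(167,98),(189,121)];T=[(548,182),(542,121),(542,85)]
for s,t in zip(S,T):
    a=ray(c,(225+s[0]/4,200+s[1]/4));b=ray(d,(340+(t[0]-400)/4,170+t[1]/4))
    M=np.stack([a[1],-b[1]],1);k=np.linalg.lstsq(M,b[0]-a[0],rcond=None)[0]
    p,q=a[0]+k[0]*a[1],b[0]+k[1]*b[1];print('top',((p+q)/2).round(4),'gap',np.linalg.norm(p-q).round(4))
for u,v in[(545,205),(535,140),(530,77)]: print('foot',onz(d,(340+(u-400)/4,170+v/4),.012).round(4))
E
```

```text
top [ 0.457  -0.2096  0.0919] gap 0.0028
top [ 0.51   -0.2072  0.0916] gap 0.0023
top [ 0.5426 -0.2062  0.0917] gap 0.0075
foot [ 0.4505 -0.2187  0.012 ]
foot [ 0.5104 -0.2123  0.012 ]
foot [ 0.5695 -0.2103  0.012 ]
```

```bash
python3 - <<'E'
from h import *
import e
c=robot.camera('scene');d=robot.camera('top')
for p in[(.457,-.2105),(.511,-.208),(.564,-.2045)]:
    print('pred top s,t',proj(c,(*p,.096))[0].round(1),proj(d,(*p,.096))[0].round(1),'foot',proj(c,(*p,.012))[0].round(1),proj(d,(*p,.012))[0].round(1))
A=cv2.resize(c['img'][210:255,255:285],(400,600),interpolation=cv2.INTER_NEAREST)
B=cv2.resize(d['img'][175:220,362:392],(400,600),interpolation=cv2.INTER_NEAREST)
cv2.imwrite('pics/p4.png',np.hstack([A,B])[:,:,::-1])
E
```

```text
pred top s,t [258.7 214.5] [377.  215.1] foot [260.9 236.4] [373.9 219.5]
pred top s,t [266.1 223.6] [375.6 199.6] foot [268.2 245.8] [372.6 204.8]
pred top s,t [274.3 232.9] [373.9 184.6] foot [276.1 255.5] [371.  190.7]
```

View pics/p4.png

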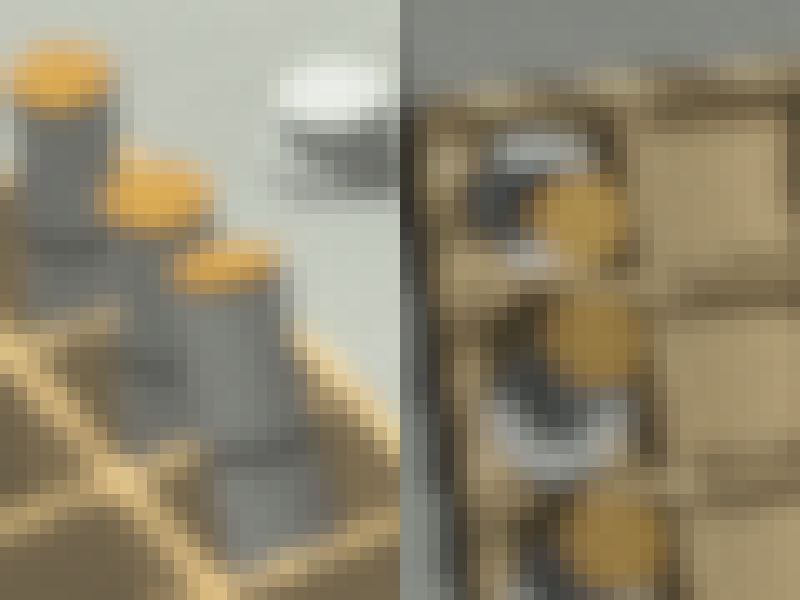

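```bash
python3 - <<'E'
from h import *
robot.camera('top')
rows([((.522,-.206,.1753),-87.9),((.548,-.206,.0787),-87.9)])
E
```

```text
[-11.9 159.2  23.8] [-0.  0. -0.] n>=3.9
[ 14.1 160.1 120.4] [-0.  0. -0.] n>=4.8
```

Emit:
{"api": "move_arm", "payload": {"series": "-12 40 0 0 5 0; -12 80 0 0 10 0; -12 120 0 0 15 0; -12 159 0 0 15 0; -12 159 0 0 15 0; -12 159 24 0 15 0; -12 159 24 0 15 0"}}

```text
time: 31.67
position: [0.5202, -0.2056, 0.1726]
tool_rot: [0.992, 0.017, 0.128, -0.004]
ft_force: [0.1, 0.4, -0.2]
grip_width: 0.04
grip_force: 0.0
```

```bash
python3 - <<'E'
from h import *
for i in range(3): robot.camera('top')
o=robot.get_obs();q=R.from_quat(o['tool_rot']);print(o['position'],q.as_matrix()[:,2])
print(q.inv().apply(np.array([.548,-.206,.0787])-o['position'])*1e3)
E
```

```text
[ 0.5219912  -0.20507559  0.17528239] [ 0.25806339  0.01006889 -0.96607552]
[  0.13373077   1.93741559 100.00849743]
```

Descend along the cartridge axis, grip, then lift.

Emit:
{"api": "move_arm", "payload": {"series": "0 1 30 0 0 0; 0 1 55 0 0 0; 0 1 75 0 0 0; 0 1 90 0 0 0; 0 1 99 0 0 0; 0 1 99 0 0 0"}}

```text
time: 32.32
position: [0.5479, -0.2047, 0.0786]
tool_rot: [0.991, 0.019, 0.13, -0.003]
ft_force: [-0.4, -0.4, -0.4]
grip_width: 0.04
grip_force: 0.0
```

Emit:
{"api": "move_arm", "payload": {"series": "0 0 0 0 0 0; 0 0 0 0 0 0; 0 0 0 0 0 0; 0 0 0 0 0 0", "jaw": 0, "newtons": 40}}

```text
time: 32.65
position: [0.5479, -0.2059, 0.0808]
tool_rot: [0.991, 0.018, 0.131, -0.002]
ft_force: [-1.5, 0.4, 1.4]
grip_width: 0.0232
grip_force: 39.9
```

Emit:
{"api": "move_arm", "payload": {"series": "3 0 -10 0 0 0; 8 0 -30 0 0 0; 16 0 -60 0 0 0; 26 0 -97 0 0 0; 26 0 -97 0 -5 0; 26 0 -97 0 -10 0; 26 0 -97 0 -15 0; 26 0 -97 0 -15 0"}}

```text
time: 33.32
position: [0.5506, -0.2066, 0.182]
tool_rot: [1.0, 0.019, 0.002, 0.002]
ft_force: [1.3, -0.4, -0.9]
grip_width: 0.0233
grip_force: 39.9
```

```bash
python3 - <<'E'
from h import *
cs=[robot.camera(k) for k in('scene','top','scene')]
o=robot.get_obs();print(o['position'],o['tool_rot'],o['grip_width'],o['ft_force'])
for v in cs: print([(np.round(r['xyz'],3).tolist(),round(r['p'],2)) for r in robot.tip_of(v,'cart1_mid')],[(np.round(r['xyz'],3).tolist(),round(r['p'],2)) for r in robot.tip_of(v,'crate')])
c=cs[2];u,v=proj(c,o['position'])[0].astype(int)
A=cv2.resize(c['img'][v-35:v+65,u-65:u+65],(780,600),interpolation=3)
p=o['position']
for dz in(-.075,.02): print('pred',dz,proj(c,p+[0,0,dz])[0]-[u-65,v-35])
cv2.imwrite('pics/p5.png',A[:,:,::-1])
E
python3 f.py|head -3
```

```text
[ 0.54682101 -0.20518065  0.17991458] [ 9.99834368e-01  1.81943824e-02  1.94717559e-04 -4.04514578e-04] 0.02310872303051529 [-0.7634941  -0.65932958 -1.33746053]
[([0.511, -0.209, 0.051], 0.61)] [([0.572, -0.434, -0.004], 0.97), ([0.75, -0.276, 0.001], 0.83), ([0.515, -0.23, -0.002], 0.77), ([0.207, -0.318, -0.002], 0.57)]
[] [([0.747, -0.273, -0.0], 0.9), ([0.208, -0.32, 0.001], 0.88), ([0.576, -0.434, -0.003], 0.67)]
[([0.459, -0.212, 0.048], 0.64), ([0.509, -0.21, 0.048], 0.56)] [([0.511, -0.23, -0.002], 0.96), ([0.572, -0.434, -0.001], 0.79), ([0.206, -0.318, 0.004], 0.66), ([0.751, -0.278, -0.001], 0.62), ([0.605, 0.099, 0.079], 0.21)]
pred -0.075 [67.52023517 57.31474988]
pred 0.02 [65.20761264 29.56139478]
[ 0.5118 -0.2349  3.9089] 0.181
[ 0.5106 -0.2354  8.7699] 0.946
[ 0.5123 -0.234   3.9877] 0.564
```

View pics/p5.png

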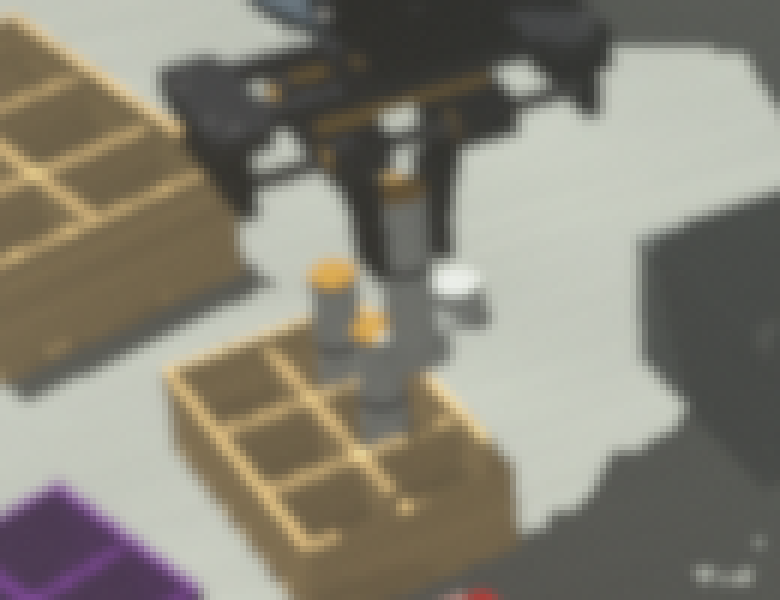

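Emit:
{"api": "move_arm", "payload": {"series": "11 -1 0 0 0 0; 11 -1 0 0 0 0; 11 -1 30 0 0 0; 11 -1 55 0 0 0; 11 -1 75 0 0 0; 11 -1 85 0 0 0; 11 -1 92 0 0 0; 11 -1 92 0 0 0"}}

```text
time: 34.63
position: [0.558, -0.204, 0.0869]
tool_rot: [1.0, 0.018, -0.001, -0.001]
ft_force: [-0.3, 0.5, -1.2]
grip_width: 0.0232
grip_force: 39.9
```

Emit:
{"api": "move_arm", "payload": {"series": "0 0 2 0 0 0; 0 0 4 0 0 0; 0 0 4 0 0 0; 0 0 4 0 0 0"}}

```text
time: 34.97
position: [0.559, -0.2045, 0.0849]
tool_rot: [1.0, 0.018, 0.001, 0.0]
ft_force: [0.9, 0.1, -1.7]
grip_width: 0.023
grip_force: 39.9
```

Emit:
{"api": "move_arm", "payload": {"series": "0 0 2 0 0 0; 0 0 3 0 0 0; 0 0 3 0 0 0; 0 0 3 0 0 0"}}

```text
time: 35.3
position: [0.5585, -0.2043, 0.081]
tool_rot: [1.0, 0.018, -0.0, -0.0]
ft_force: [-0.0, 0.1, -1.2]
grip_width: 0.0232
grip_force: 39.9
```

Emit:
{"api": "move_arm", "payload": {"series": "0 0 1 0 0 0; 0 0 2 0 0 0; 0 0 2 0 0 0; 0 0 2 0 0 0"}}

```text
time: 35.63
position: [0.5589, -0.2044, 0.0799]
tool_rot: [1.0, 0.018, 0.0, 0.0]
ft_force: [-0.4, 1.1, 4.7]
grip_width: 0.0231
grip_force: 39.9
```

Emit:
{"api": "move_arm", "payload": {"series": "0 0 -1 0 0 0; 0 0 -1 0 0 0; 0 0 -1 0 0 0; 0 0 -1 0 0 0; 0 0 -1 0 0 0", "jaw": 0.46}}

```text
time: 36.05
position: [0.5585, -0.2043, 0.0798]
tool_rot: [1.0, 0.018, -0.0, -0.0]
ft_force: [0.3, 0.3, -0.5]
grip_width: 0.0393
grip_force: 0.0
```

Emit:
{"api": "move_arm", "payload": {"series": "0 0 -15 0 0 0; 0 0 -40 0 0 0; 0 0 -80 0 0 0; 0 0 -120 0 0 0; -10 -40 -120 0 0 0; -20 -80 -120 0 0 0; -30 -120 -120 0 0 0; -30 -160 -120 0 0 0"}}

```text
time: 36.72
position: [0.5201, -0.0439, 0.2]
tool_rot: [1.0, 0.017, -0.001, -0.0]
ft_force: [0.2, 0.3, -0.8]
grip_width: 0.04
grip_force: 0.0
```

```bash
cat > g.py <<'E'
from h import *
import sys
P=[(.457,-.2105),(.511,-.208),(.564,-.2045)]+[tuple(map(float,a.split(','))) for a in sys.argv[1:]]
for k in('scene','top'):
    c=robot.camera(k);h=cv2.cvtColor(c['img'],cv2.COLOR_RGB2HSV).astype(int)
    m=(abs(h[...,0]-18)<7)&(h[...,1]>140)&(h[...,2]>95)
    ys,xs=np.nonzero(m)
    for p in P:
        u=proj(c,(*p,.096))[0];s=np.hypot(xs-u[0],ys-u[1])<7
        print(k,p,'pred',u.round(1),'seen',xs[s].mean().round(1) if s.any() else None,ys[s].mean().round(1) if s.any() else None,s.sum(), onz(c,(xs[s].mean(),ys[s].mean()),.096).round(4) if s.any() else '')
E
python3 g.py; python3 - <<'E'
from h import *
for v in (robot.camera('scene'),robot.camera('top')): print([(np.round(r['xyz'],3).tolist(),round(r['p'],2)) for r in robot.tip_of(v,'cart1_mid')])
rows([((.543,.191,.165),-87.9)])
E
```

```text
scene (0.457, -0.2105) pred [258.7 214.5] seen 258.9 215.8 12 [ 0.4636 -0.2122  0.096 ]
scene (0.511, -0.208) pred [266.1 223.6] seen 265.9 224.6 15 [ 0.5155 -0.2104  0.096 ]
scene (0.564, -0.2045) pred [274.3 232.9] seen 274.4 233.4 21 [ 0.5662 -0.2051  0.096 ]
top (0.457, -0.2105) pred [377.  215.1] seen 377.4 215.4 7 [ 0.4559 -0.2118  0.096 ]
top (0.511, -0.208) pred [375.6 199.6] seen 376.5 200.0 10 [ 0.5094 -0.2111  0.096 ]
top (0.564, -0.2045) pred [373.9 184.6] seen 374.3 185.0 7 [ 0.5624 -0.2059  0.096 ]
[([0.509, -0.21, 0.048], 0.62)]
[([0.514, -0.211, 0.051], 0.62), ([0.562, -0.199, 0.048], 0.17)]
[  27.9 -236.6   34.9] [ 0.  -0.1 -0. ] n>=5.8
```

Emit:
{"api": "move_arm", "payload": {"series": "6 -40 0 0 0 0; 12 -80 0 0 0 0; 18 -120 0 0 0 0; 24 -160 0 0 0 0; 28 -200 0 0 0 0; 28 -237 0 0 0 0; 28 -237 15 0 0 0; 28 -237 35 0 0 0"}}

```text
time: 37.68
position: [0.5449, 0.1936, 0.1661]
tool_rot: [1.0, 0.019, 0.003, -0.0]
ft_force: [0.4, -0.2, 0.0]
grip_width: 0.0404
grip_force: 0.0
```

```bash
python3 - <<'E'
from h import *
for i in range(5): c=robot.camera('top')
print(robot.get_obs()['position'])
s=robot.camera('scene')
for v in(c,s): print([(np.round(r['xyz'],3).tolist(),round(r['p'],2)) for r in robot.tip_of(v,'clip1')])
rows([((.543,.191,.081),-87.9)])
E
```

```text
[0.54330499 0.19116508 0.16536897]
[([0.549, 0.066, 0.03], 0.96), ([0.549, 0.193, 0.035], 0.8), ([0.549, 0.005, 0.033], 0.7), ([0.548, 0.127, 0.036], 0.64), ([0.514, -0.235, -0.0], 0.31)]
[([0.547, 0.191, 0.035], 0.69), ([0.552, 0.004, 0.031], 0.64)]
[-0.5  0.6 85. ] [-0.  -0.1 -0.1] n>=2.0
```

Emit:
{"api": "move_arm", "payload": {"series": "1 0 30 0 0 0; 1 0 55 0 0 0; 1 0 70 0 0 0; 1 0 80 0 0 0; 1 0 85 0 0 0; 1 0 85 0 0 0; 1 0 85 0 0 0"}}

```text
time: 38.67
position: [0.5439, 0.1924, 0.0807]
tool_rot: [1.0, 0.018, 0.001, -0.0]
ft_force: [0.7, -0.5, 0.1]
grip_width: 0.0401
grip_force: 0.0
```

Emit:
{"api": "move_arm", "payload": {"series": "0 0 0 0 0 0; 0 0 0 0 0 0; 0 0 0 0 0 0; 0 0 0 0 0 0", "jaw": 0, "newtons": 45}}

```text
time: 39.0
position: [0.5437, 0.1924, 0.0807]
tool_rot: [1.0, 0.018, 0.001, 0.0]
ft_force: [-0.2, 0.2, 1.4]
grip_width: 0.0227
grip_force: 45.0
```

Emit:
{"api": "move_arm", "payload": {"series": "0 -3 -1 0 0 0; 0 -6 -1 0 0 0; 0 -9 -1 0 0 0; 0 -11 -1 0 0 0; 0 -11 -1 0 0 0; -4 -11 -1 0 0 0; -8 -11 -1 0 0 0"}}

```text
time: 39.58
position: [0.5386, 0.2026, 0.0814]
tool_rot: [1.0, 0.019, 0.004, 0.0]
ft_force: [8.7, -5.7, -3.4]
grip_width: 0.023
grip_force: 45.0
```

Emit:
{"api": "move_arm", "payload": {"series": "-4 0 0 0 0 0; -8 0 0 0 0 0; -14 0 0 0 0 0; -20 0 0 0 0 0; -27 0 0 0 0 0; -34 0 0 0 0 0; -34 0 0 0 0 0"}}

```text
time: 40.17
position: [0.4982, 0.2023, 0.0808]
tool_rot: [1.0, 0.018, -0.002, -0.0]
ft_force: [0.1, 0.0, -1.4]
grip_width: 0.0232
grip_force: 45.0
```

Emit:
{"api": "move_arm", "payload": {"series": "0 0 -20 0 0 0; 0 0 -60 0 0 0; 0 0 -100 0 0 0; 0 0 -135 0 0 0; 0 40 -135 0 0 0; 0 80 -135 0 0 0; 0 120 -135 0 0 0; 0 160 -135 0 0 0"}}

```text
time: 40.83
position: [0.5062, 0.0412, 0.2164]
tool_rot: [1.0, 0.019, 0.0, -0.0]
ft_force: [0.4, 0.5, -2.3]
grip_width: 0.023
grip_force: 45.0
```

Emit:
{"api": "move_arm", "payload": {"series": "0 40 0 0 0 0; 0 60 0 0 0 0; 0 60 0 0 0 0"}}

```text
time: 41.08
position: [0.5095, -0.0219, 0.2161]
tool_rot: [1.0, 0.016, 0.001, 0.001]
ft_force: [0.2, 0.6, -1.1]
grip_width: 0.0233
grip_force: 45.0
```

```bash
python3 f.py; python3 g.py; python3 - <<'E'
from h import *
for i in range(2): c=robot.camera('top')
print(robot.get_obs()['position'],robot.get_obs()['grip_width'])
rows([((.5132,-.2615,.215),-87.9)])
s=robot.camera('scene');p=robot.get_obs()['position']
h=cv2.cvtColor(s['img'],cv2.COLOR_RGB2HSV).astype(int);m=(abs(h[...,0]-18)<7)&(h[...,1]>110)&(h[...,2]>70)
u=proj(s,p+[0,0,.016])[0];ys,xs=np.nonzero(m);k=np.hypot(xs-u[0],ys-u[1])<6;print('brass pred',u,xs[k].mean(),ys[k].mean(),k.sum())
g=cv2.cvtColor(s['img'],cv2.COLOR_RGB2GRAY).astype(int);f=proj(s,p+[0,0,-.073])[0];print('foot pred',f);U,V=f.round().astype(int);print(U-14,V-5);print(g[V-5:V+7,U-14:U+15])
E
```

```text
[ 0.5121 -0.2339  4.0119] 0.244
[ 0.5116 -0.2343  4.3136] 0.216
[ 0.5117 -0.2347  3.9119] 0.232
[([0.571, -0.433, -0.001], 0.96), ([0.755, -0.277, -0.001], 0.76), ([0.205, -0.318, 0.0], 0.68), ([0.672, 0.103, 0.234], 0.62)]
[([0.511, -0.236, 0.0], 0.85), ([0.574, -0.43, -0.004], 0.81), ([0.746, -0.272, -0.004], 0.75), ([0.207, -0.32, -0.0], 0.68)]
cell -0.054 0.027 [ 0.456  -0.2115]
cell 0 0.027 [ 0.5099 -0.2078]
cell 0.054 0.027 [ 0.5638 -0.2041]
cell -0.054 -0.027 [ 0.4597 -0.2653]
cell 0 -0.027 [ 0.5136 -0.2616]
cell 0.054 -0.027 [ 0.5674 -0.258 ]
scene (0.457, -0.2105) pred [258.7 214.5] seen 258.9 215.8 12 [ 0.4636 -0.2122  0.096 ]
scene (0.511, -0.208) pred [266.1 223.6] seen 265.9 224.6 15 [ 0.5155 -0.2104  0.096 ]
scene (0.564, -0.2045) pred [274.3 232.9] seen 274.4 233.4 21 [ 0.5662 -0.2051  0.096 ]
top (0.457, -0.2105) pred [377.  215.1] seen 378.3 215.5 6 [ 0.4556 -0.2149  0.096 ]
top (0.511, -0.208) pred [375.6 199.6] seen 377.0 200.0 2 [ 0.5094 -0.2128  0.096 ]
top (0.564, -0.2045) pred [373.9 184.6] seen 374.0 185.7 3 [ 0.5601 -0.2048  0.096 ]
[ 0.50860676 -0.01668065  
[... 928 characters left out ...]
198 198 192 173 139 115 108 106 108 109 108 107
  108 111 139 175 192 194 193 193 194 194 194]
 [199 200 199 199 200 199 199 197 191 170 139 116 110 108 108 108 108 108
  111 120 148 178 192 194 195 195 196 196 197]
 [200 199 200 199 199 199 198 198 194 182 161 138 124 118 115 114 115 119
  129 145 168 188 195 197 196 197 198 198 198]
 [199 199 199 199 199 199 197 198 197 193 182 167 154 147 143 142 144 150
  161 176 189 196 198 198 199 198 198 198 198]
 [200 199 199 199 198 198 198 198 198 196 194 188 183 181 180 180 181 183
  188 194 197 198 199 198 197 197 198 196 196]
 [201 200 199 198 199 198 197 197 197 197 197 196 197 196 197 197 197 197
  197 198 199 198 198 197 196 196 194 192 188]]
```

Emit:
{"api": "move_arm", "payload": {"series": "-5 40 0 0 0 0; -5 80 0 0 0 0; -5 120 0 0 0 0; -5 160 0 0 0 0; -5 200 0 0 0 0; -5 245 0 0 0 0; -5 245 0 0 0 0; -5 245 0 0 0 0"}}

```text
time: 42.2
position: [0.5131, -0.2655, 0.2159]
tool_rot: [1.0, 0.016, 0.0, 0.0]
ft_force: [-0.3, 0.1, -1.4]
grip_width: 0.0231
grip_force: 45.0
```

```bash
python3 - <<'E'
from h import *
for i in range(4): robot.camera('top')
print(robot.get_obs()['position'])
rows([((.5133,-.262,.080),-87.9)])
E
```

```text
[ 0.51232521 -0.26085323  0.21572212]
[  1.1   1.4 135.7] [-0.1  0.1  0.1] n>=3.3
```

Emit:
{"api": "move_arm", "payload": {"series": "1 1 40 0 0 0; 1 1 75 0 0 0; 1 1 100 0 0 0; 1 1 115 0 0 0; 1 1 125 0 0 0; 1 1 131 0 0 0; 1 1 134 0 0 0; 1 1 134 0 0 0"}}

```text
time: 43.07
position: [0.5141, -0.2636, 0.0823]
tool_rot: [1.0, 0.019, 0.0, 0.0]
ft_force: [0.2, 1.1, -1.9]
grip_width: 0.0232
grip_force: 45.0
```

Emit:
{"api": "move_arm", "payload": {"series": "0 0 1 0 0 0; 0 0 2 0 0 0; 0 0 2 0 0 0"}}

```text
time: 43.32
position: [0.5141, -0.2643, 0.0808]
tool_rot: [1.0, 0.018, 0.001, 0.001]
ft_force: [-0.4, -0.4, -1.7]
grip_width: 0.0233
grip_force: 45.0
```

Emit:
{"api": "move_arm", "payload": {"series": "0 0 1 0 0 0; 0 0 1 0 0 0; 0 0 1 0 0 0"}}

```text
time: 43.57
position: [0.5141, -0.2644, 0.0797]
tool_rot: [1.0, 0.018, 0.001, 0.0]
ft_force: [0.6, -0.1, 2.6]
grip_width: 0.023
grip_force: 45.0
```

Emit:
{"api": "move_arm", "payload": {"series": "0 0 0 0 0 0; 0 0 0 0 0 0; 0 0 0 0 0 0; 0 0 0 0 0 0", "jaw": 0.42}}

```text
time: 43.9
position: [0.5136, -0.2639, 0.0789]
tool_rot: [1.0, 0.018, -0.0, -0.0]
ft_force: [0.2, 0.1, -0.4]
grip_width: 0.0352
grip_force: 0.0
```

Emit:
{"api": "move_arm", "payload": {"series": "0 0 -15 0 0 0; 0 0 -40 0 0 0; 0 0 -80 0 0 0; 0 0 -120 0 0 0; 0 -40 -140 0 0 0; 0 -80 -140 0 0 0; 0 -120 -140 0 0 0; 0 -160 -140 0 0 0"}}

```text
time: 44.57
position: [0.5076, -0.1026, 0.2197]
tool_rot: [1.0, 0.017, 0.001, 0.0]
ft_force: [-0.6, -0.3, 0.3]
grip_width: 0.0364
grip_force: 0.0
```

```bash
python3 g.py .5137,-.2625; python3 f.py|head -5; python3 d.py d9|head -6
```

```text
scene (0.457, -0.2105) pred [258.7 214.5] seen 258.9 215.8 12 [ 0.4636 -0.2122  0.096 ]
scene (0.511, -0.208) pred [266.1 223.6] seen 265.9 224.6 15 [ 0.5155 -0.2104  0.096 ]
scene (0.564, -0.2045) pred [274.3 232.9] seen 274.4 233.4 21 [ 0.5662 -0.2051  0.096 ]
scene (0.5137, -0.2625) pred [248.9 229.4] seen 249.1 230.3 25 [ 0.5181 -0.2636  0.096 ]
top (0.457, -0.2105) pred [377.  215.1] seen 377.7 215.8 6 [ 0.4545 -0.2126  0.096 ]
top (0.511, -0.208) pred [375.6 199.6] seen 376.5 199.5 6 [ 0.5111 -0.2112  0.096 ]
top (0.564, -0.2045) pred [373.9 184.6] seen None None 0 
top (0.5137, -0.2625) pred [391.5 198.5] seen 393.0 198.0 1 [ 0.5155 -0.2677  0.096 ]
[ 0.5118 -0.2349  3.9089] 0.306
[ 0.5096 -0.236   3.5881] 0.383
[ 0.5116 -0.2343  2.9072] 0.347
[([0.57, -0.433, 0.002], 0.74), ([0.203, -0.319, -0.0], 0.61), ([0.754, -0.276, -0.001], 0.58), ([0.512, -0.23, -0.003], 0.57)]
[([0.752, -0.272, -0.003], 0.77), ([0.511, -0.232, -0.0], 0.7), ([0.576, -0.434, 0.001], 0.62), ([0.527, 0.462, 0.001], 0.61), ([0.205, -0.318, 0.001], 0.58)]
[ 0.5085 -0.105   0.2191] [ 0.036 -0.999  0.001]
s lid_handle [([0.671, 0.101, 0.234], 0.74)]
s cart1_mid [([0.551, 0.07, 0.035], 0.73), ([0.51, -0.208, 0.048], 0.61)]
s clip1 [([0.546, 0.194, 0.036], 0.83), ([0.552, 0.007, 0.032], 0.75), ([0.552, 0.068, 0.036], 0.66), ([0.548, 0.127, 0.035], 0.6)]
s testset [([0.542, 0.102, 0.002], 0.95)]
s crate [([0.204, -0.316, 0.0], 0.95), ([0.514, -0.231, -0.004], 0.83), ([0.571, -0.432, 0.0], 0.75), ([0.754, -0.275, -0.0], 0.74), ([0.563, -0.205, 0.047], 0.38)]
```

View pics/d9s.png

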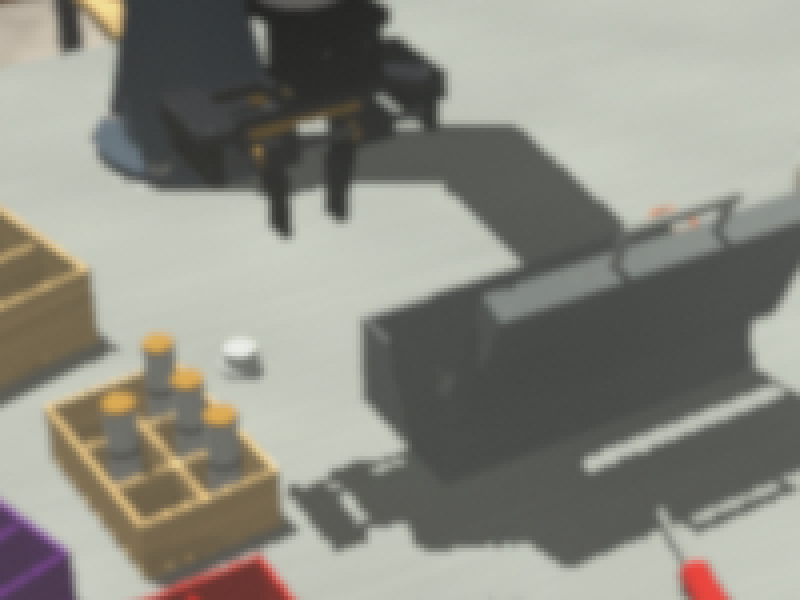

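The picture shows four cartridges standing upright in four cells of the small plywood crate: brass tops at crop pixels (158,343), (187,379), (220,415) and (119,402). The lid is still leaning back and the gripper is clear of everything.

```bash
python3 -c "
from rig import robot
print(robot.hand_in())"
```

```text
the job is handed in; nothing more can be done
None
```

I handed the job in with the lid left open at about 110° and all four cartridges rolled out sideways and standing upright, one to a cell, in the small plywood crate; the third first jammed at a tilt in its cell, so I re-gripped it and set it upright.

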